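Set out the seasoning board

ROBOT

A 7-joint arm with a two-finger parallel gripper is mounted at the origin on a cart in front of the work surface, level with it; the furniture and walls round the work are solid. World frame = base frame: x ahead of the robot, y to its left, z up, the work surface at z = 0. Lengths are in m, angles in rad, forces in N, time in s.
With the tool pointing down it reaches from about 0.4 to 0.85 m from the base axis. Payload 4.5 kg.
Tool frame: the origin (TCP) lies midway between the tips of the shut fingers; the grasp point (between the pads) lies 19 mm behind it; z points along the fingers, y is the line along which they close (so a half turn about z gives the same grasp; the last joint's range is limited). The gripper opens to 88 mm and grips with 3 to 60 N. Pads are 18 mm wide; open, the fingers measure 123 mm over their backs; the gripper's body (75 mm by 187 mm) begins 45 mm behind the grasp point.
Start: joints at [-1.081, 0.689, -0.195, 1.565, 0.157, 0.902, -0.215], TCP at [0.275, 0.561, 0.201] pointing down, gripper open.
Joint ranges: [-3.01, 3.01], [-0.46, 2.08], [-1.47, 1.51], [0.13, 2.56], [-1, 4.14], [0.04, 2.09], [-2.66, 2.66]. Speed limits (rad/s): [2.57, 2.57, 3.14, 3.14, 3.14, 3.14, 3.14].

INTERFACE

Orientations are given as a unit quaternion [x, y, z, w].
In Python, from plant import get_state, viewer, workorder gives the robot as it stands. The module is installed in compiled form; this text tells all that it offers.
- The arm moves only by the tool step_arm, never from a script. Its argument "motion" is a list of rows, each an object of numbers: "wx", "wy", "wz": the turn, a rotation vector about the tool's x, y, z each as a share of 180 degrees, from -1 to 1; "dx", "dy", "dz": the shift along the tool's x, y, z each as a share of 8 cm, from -1 to 1; "claw": the finger opening in mm, from 0 to 88.1. A call has 1 to 8 rows; each row is the pose to reach, as a shift and turn from the pose commanded when the call began, along the tool's axes at that moment, turning the shorter way round; what a row does not reach only later rows make up. A row lasts 1/10 s, in which the tool goes at most 50 mm and 8.59 degrees, less where a joint would pass 70% of its speed; a pose out of reach is approached as far as the arm can. A call with a number of a shift or a turn outside -1 to 1 is refused whole. A call with a gripper value outside its range is refused whole. The fingers move at their own pace and stop on an object; "force" is the grip in N (left out, the last holds). Time passes only in rows, so rows that repeat a pose let the fingers close. It gives the time, the measured TCP pose, the force, the opening and the grip force at its end, in the units of the state.
- get_state(): the state, without advancing time (a new reading comes with each control period).
- viewer.snapshot(name): name is "scene" or "top" or "wrist"; returns (picture, depth): 420x560x3 uint8, red, green, blue; 420x560 float32, m along the optical axis (not along the pixel's ray), 0 where there is no reading.
- viewer.calibration(name): a dict with "vfov" (degrees; the focal length in pixels is half the picture's height over the tangent of half this angle, whatever the lens; pixels are square), "cx", "cy" (the principal point, pixels), "extrinsics" (4x4, takes a point from camera to world coordinates). Camera axes: x right, y down, z forward; pixel columns grow to the right and rows downward; lengths in m; the calibration is good to about 2 mm. A picture is of the moment at which its call begins: read the wrist's pose just before it. calibration takes no time and is no camera call; for the wrist camera it gives the pose at the moment of the call.
- workorder.finish_job(): hands the job in; it is judged then, once.
The state is a dict: "clock": time; "q": joint angles; "qd": joint speeds; "joint_torque": joint torques, N m; "tool_pos": TCP position; "eef_rot": TCP orientation; "contact_force": force on the tool from outside, world axes, zero at the start; "moment": the same for the moment, N m; "opening": opening from 0.0 (shut) to 1.0 (fully open); "finger_force": force on a finger pad.
Only numpy, scipy, OpenCV 4.12 (cv2) and the standard library are available. Lean on these libraries where they do the work, as an engineer would, in place of code of your own. Each camera call takes 0.05 s, during which the arm holds its last target. There are 200 camera calls.

TASK

Set out the seasonings upright on the chopping board: the pepper mill in the middle of the round cork coaster, the tallest of the three spice jars in the middle of the square dark coaster, and the smallest spice jar on the bare board midway between the two coasters. Stand the salt carton on the board directly behind the smallest jar, close along the board's far long edge without overhanging it, with its broad side parallel to that edge. Leave the medium spice jar and the squat tin where they stand, and knock nothing over.

Things in the scene. Friction and masses are not known exactly. Their poses are not given: they have to be found in the camera images.
- mill_center (a point): dark wooden pepper mill, upright, round, waisted, largest diameter 58 mm, 160 mm tall; its head, 116 to 149 mm above its foot, is 50 mm in diameter and can be gripped (it does not turn). This point is on its axis, half-way up (80 mm above its foot). It may lean by 0.03 rad. It is to be moved
- tall_jar_center (a point): tallest of the three round spice jars: glass with green contents and a dark timber lid, 52 mm diameter, 105 mm tall; this point is its centre, half-way up (52.5 mm above its foot). It is to be moved
- small_jar_center (a point): smallest of the three round spice jars: glass with white contents and a pale timber lid, 42 mm diameter, 70 mm tall; this point is its centre, half-way up (35 mm above its foot). It is to be moved
- carton_center (a point): upright white salt carton, 49 mm thick along its own x axis, 89 mm broad along its own y axis, 138 mm tall; this point is its centre, half-way up (69 mm above its foot), z up. It is to be moved
- medium_jar_center (a point): medium spice jar: glass with red contents and a pale timber lid, 47 mm diameter, 88 mm tall; this point is its centre, half-way up. A bystander: leave it where it stands
- tin_center (a point): squat metal food tin, 76 mm diameter, 58 mm tall, right of the board's far corner; this point is its centre, half-way up. A bystander: leave it where it stands
- board: oak chopping board fixed on the worktop, 235 mm along its x axis (away from the robot; far long edge at x = +118 mm), 340 mm along its y axis (left), turned up to 0.3 rad; things stand on it 18 mm above the worktop; origin: centre of its underside, z up. The coasters lie on it centred at x = -35 mm, one at y = +120 and one at y = -120 mm; which is where varies
- coaster_round: round cork coaster, 93 mm diameter, 8 mm thick, fixed on the board; origin at the centre of its underside (its top is 26 mm above the worktop)
- coaster_square: square dark grey coaster with 93 mm sides, 8 mm thick, fixed on the board; origin at the centre of its underside (its top is 26 mm above the worktop)

How it is judged:
At the end, for the whole second after the job is handed in: All four upright at rest: mill and tallest jar within 15 mm of their coasters' middles, smallest jar within 15 mm of midway, carton behind it (20 mm sideways), 55 to 95 mm past the board's middle, parallel to the far edge (0.2 rad); medium jar and tin within 20 mm of their start (horizontal distance between mill_center and coaster_round below 0.015 m and horizontal distance between tall_jar_center and coaster_square below 0.015 m and height (world z) of mill_center below 0.111 m and angle between each of mill_center, tall_jar_center, small_jar_center, carton_center's own z axis and vertical below 0.1 rad and height (world z) of tall_jar_center below 0.0835 m and height (world z) of small_jar_center below 0.058 m and height (world z) of carton_center below 0.092 m and x of small_jar_center in the frame of board between -0.05 and -0.02 m and y of small_jar_center in the frame of board between -0.015 and 0.015 m and x of carton_center in the frame of board between 0.055 and 0.095 m and y of carton_center in the frame of board between -0.02 and 0.02 m and angle between the y axis of carton_center and the y axis of board, either way round below 0.2 rad and distance of each of medium_jar_center, tin_center from where it was at the start of the episode below 0.02 m); the robot touches nothing.
It fails at once if the medium jar or the tin is moved by more than 20 mm (distance of any of medium_jar_center, tin_center from where it was at the start of the episode above 0.02 m).
It fails at once if one of the things is knocked over (angle between any of mill_center, tall_jar_center, small_jar_center, carton_center, medium_jar_center, tin_center's own z axis and vertical above 0.8 rad).
It also fails if it takes over 104 s, if anything falls off the work surface, if the arm or the gripper's body presses on something with over 40 N, if the wrist force passes 120 N, or if a joint passes its speed limit or range.

## Working session

There is one attempt and no reset: what is moved stays moved. The work goes in short steps, Python scripts to look and compute and a tool call to move; the robot and the scene stay as the last step left them, time stands still between calls to the robot, and variables do not carry over. Pictures are saved under pics/ and viewed, at most 14 in all, crops included, and the job is handed in when it is done.

Besides the shell and the picture viewer there is one more tool, called after "Emit:" by a JSON object that holds its "api" and its "payload", one argument or row to a line. step_arm: Moves the arm, as the interface text tells. Shift numbers are shares of 8 cm and turn numbers shares of 180 degrees, none past 1 either way. Its arguments: {"type":"object","properties":{"motion":{"type":"array","items":{"type":"object","properties":{"wx":{"type":"number","minimum":-1,"maximum":1},"wy":{"type":"number","minimum":-1,"maximum":1},"wz":{"type":"number","minimum":-1,"maximum":1},"dx":{"type":"number","minimum":-1,"maximum":1},"dy":{"type":"number","minimum":-1,"maximum":1},"dz":{"type":"number","minimum":-1,"maximum":1},"claw":{"type":"number"}}}},"force":{"type":"number"}},"required":["motion"]}

```bash
mkdir -p pics; cat > h.py <<'E'
import numpy as np, cv2
from plant import get_state, viewer, workorder
def snap(n,f):
    c=viewer.calibration(n); p,d=viewer.snapshot(n); cv2.imwrite(f'pics/{f}.png',p[:,:,::-1]); np.savez(f'pics/{f}.npz',p=p,d=d,E=c['extrinsics'],v=c['vfov'],cx=c['cx'],cy=c['cy']); return p,d,c
def pts(f):
    z=np.load(f'pics/{f}.npz'); d=z['d']; F=d.shape[0]/2/np.tan(np.radians(z['v'])/2)
    v,u=np.mgrid[:d.shape[0],:d.shape[1]]
    P=np.stack([(u-z['cx'])/F*d,(v-z['cy'])/F*d,d],-1); E=z['E']
    return z['p'],P@E[:3,:3].T+E[:3,3],d
E
python3 - <<'E'
from h import *
for n in ("scene","top"):
    p,d,c=snap(n,n+'0'); print(n,c)
print(get_state())
E
```

```text
scene {'vfov': 44.19947038078146, 'cx': 276.50844936103755, 'cy': 208.0900449777294, 'extrinsics': array([[ 0.62335325, -0.3911269 ,  0.67708971, -0.47691346],
       [-0.78179825, -0.29523726,  0.54920529, -0.77898486],
       [-0.01490685, -0.87169646, -0.48981943,  0.82015852],
       [ 0.        ,  0.        ,  0.        ,  1.        ]])}
top {'vfov': 55.53490312010997, 'cx': 270.5976341840685, 'cy': 207.0945650132967, 'extrinsics': array([[-0.02316564, -0.98256891,  0.18444969,  0.30616175],
       [-0.9995516 ,  0.01926254, -0.02292487,  0.07460491],
       [ 0.0189723 , -0.18489805, -0.98257456,  1.3127937 ],
       [ 0.        ,  0.        ,  0.        ,  1.        ]])}
{'clock': 0.1, 'q': array([-1.08115777,  0.68988984, -0.19455527,  1.56622216,  0.15727738,
        0.90248758, -0.21512682]), 'qd': array([ 3.79704171e-04, -4.75803781e-04, -2.23279798e-04, -3.00972366e-03,
        2.01928801e-04, -4.11562302e-04,  6.47662912e-05]), 'joint_torque': array([-4.69127655e-03, -5.28497779e+01, -1.27163865e+00, -1.53840923e+01,
       -5.24606032e-02,  1.92992862e-03,  6.35222955e-05]), 'tool_pos': array([0.27488099, 0.56061897, 0.20030234]), 'eef_rot': array([ 2.25921595e-01,  9.74145153e-01, -7.95448437e-04, -1.44939340e-04]), 'contact_force': array([0.49363096, 0.06765529, 0.1643976 ]), 'moment': array([0.06509753, 0.01187987, 0.0503472 ]), 'finger_force': 0.0, 'opening': 0.9986243280847448}
```

View pics/top0.png

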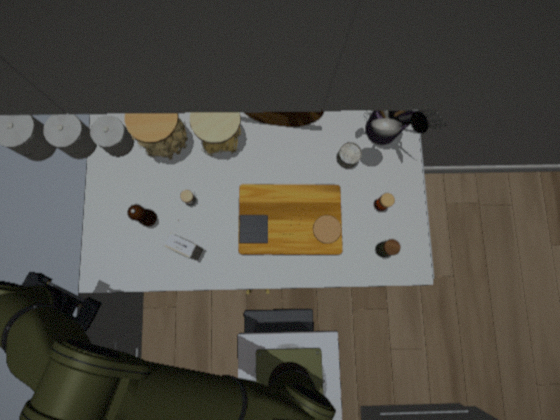

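View pics/scene0.png

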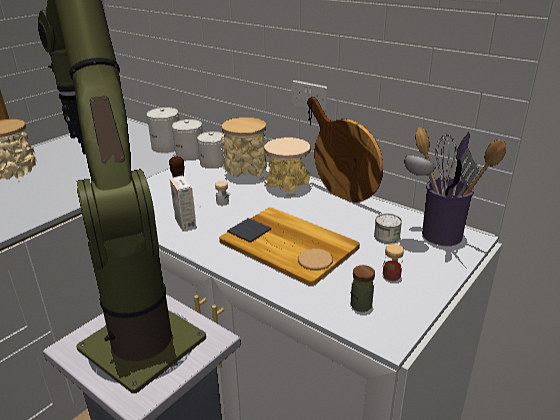

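The top view shows the mill at about (145,214), small jar (187,197), carton (185,246), tall jar (390,247), medium jar (385,202), tin (349,153), square coaster (254,229) and round coaster (327,230). The scene view agrees with this. Next I'll measure from the depth.

```bash
python3 - <<'E'
from h import *
p,W,d=pts('top0')
def comp(lo,hi,box,nm):
    u0,v0,u1,v1=box; m=np.zeros(d.shape,np.uint8); s=W[v0:v1,u0:u1,2]; m[v0:v1,u0:u1]=((s>lo)&(s<hi)&(d[v0:v1,u0:u1]>0))
    n,l,st,ce=cv2.connectedComponentsWithStats(m)
    if n<2: print(nm,'none',np.nanmax(s)); return
    k=1+np.argmax(st[1:,4]); Q=W[l==k].astype(np.float32); r=cv2.minAreaRect(Q[:,:2]*1000); c,rad=cv2.minEnclosingCircle(Q[:,:2]*1000)
    print(nm,st[k,4],'zmed',Q[:,2].mean().round(4),'mean',Q[:,:2].mean(0).round(4),'rect',np.round(r[0],1),np.round(r[1],1),round(r[2],2),'circ',np.round(c,1),round(rad,1))
B=(225,170,355,265)
comp(.010,.035,B,'board'); comp(.0225,.035,(236,205,280,250),'sq'); comp(.0225,.035,(300,205,350,250),'rd')
comp(.10,.2,(120,195,165,230),'mill'); comp(.14,.2,(120,195,165,230),'milltop'); comp(.06,.1,(175,185,200,212),'small'); comp(.12,.17,(160,225,212,265),'carton');comp(.03,.17,(160,225,212,265),'carton-all')
comp(.095,.13,(372,235,405,262),'tall'); comp(.08,.12,(370,190,400,215),'med'); comp(.05,.08,(330,138,366,172),'tin')
print(W[300:304,200:203,2], [np.round(W[v,u],3) for u,v in [(230,270),(200,160),(420,200),(100,270)]])
E
```

```text
board 7161 zmed 0.0186 mean [ 0.5065 -0.0169] rect [509.4 -18.1] [340.8 233.6] 88.47 circ [510.5 -17.2] 201.0
sq 692 zmed 0.0258 mean [0.4756 0.1027] rect [478.3 103.3] [91.6 95.4] 89.26 circ [476.9 101.4] 63.2
rd 534 zmed 0.0256 mean [ 0.4709 -0.1357] rect [ 470.6 -136.3] [91.5 89.7] 42.73 circ [ 468.8 -136.7] 49.3
mill 254 zmed 0.1382 mean [0.5171 0.4469] rect [518.8 450.8] [48.3 45.6] 88.75 circ [520.5 451.4] 25.6
milltop 138 zmed 0.146 mean [0.519  0.4506] rect [519.7 451.5] [38.2 38.6] 73.29 circ [519.9 451.2] 20.7
small 133 zmed 0.0686 mean [0.581 0.313] rect [581.3 312.4] [39.3 38. ] 44.3 circ [581.2 313.8] 20.8
carton 452 zmed 0.1358 mean [0.4174 0.316 ] rect [418.  317.1] [84.9 45. ] 64.22 circ [418.4 317.2] 46.9
carton-all 550 zmed 0.1258 mean [0.4144 0.3099] rect [417.3 315.8] [87.3 48. ] 64.92 circ [418.  316.2] 47.9
tall 228 zmed 0.1036 mean [ 0.402  -0.3188] rect [ 402.5 -320. ] [49.1 49.4] 22.59 circ [ 402.9 -319.9] 25.8
med 168 zmed 0.0869 mean [ 0.552  -0.3217] rect [ 552.3 -321.7] [43.9 44. ] 30.02 circ [ 552.5 -322.6] 23.0
tin 373 zmed 0.0544 mean [ 0.7187 -0.2216] rect [ 718.6 -221. ] [73.9 73. ] 83.04 circ [ 719.3 -221.8] 38.0
[[-0.90128592 -0.89632743 -0.8987937 ]
 [-0.89842625 -0.89946877 -0.90032025]
 [-0.90306797 -0.90520302 -0.89439786]
 [-0.89111046 -0.90636083 -0.90049635]] [array([ 0.347,  0.181, -0.   ]), array([0.721, 0.281, 0.001]), array([ 0.567, -0.462,  0.001]), array([0.306, 0.075, 1.313])]
```

Emit:
{"api": "step_arm", "payload": {
  "motion": [
    {"dx":-0.2,"wz":0.045},
    {"dx":-0.4,"wz":0.09},
    {"dx":-0.6,"wz":0.135},
    {"dx":-0.8,"wz":0.18},
    {"dx":-1,"wz":0.225},
    {"dx":-1,"wz":0.27},
    {"dx":-1,"wz":0.315},
    {"dx":-1,"wz":0.355,"claw":88}
  ]
}}

```text
$.motion[0]: bad value
```

Emit:
{"api": "step_arm", "payload": {
  "motion": [
    {"dx":-0.2,"dy":0,"dz":0,"wx":0,"wy":0,"wz":0.045,"claw":88},
    {"dx":-0.4,"dy":0,"dz":0,"wx":0,"wy":0,"wz":0.09,"claw":88},
    {"dx":-0.6,"dy":0,"dz":0,"wx":0,"wy":0,"wz":0.135,"claw":88},
    {"dx":-0.8,"dy":0,"dz":0,"wx":0,"wy":0,"wz":0.18,"claw":88},
    {"dx":-1,"dy":0,"dz":0,"wx":0,"wy":0,"wz":0.225,"claw":88},
    {"dx":-1,"dy":0,"dz":0,"wx":0,"wy":0,"wz":0.27,"claw":88},
    {"dx":-1,"dy":0,"dz":0,"wx":0,"wy":0,"wz":0.315,"claw":88},
    {"dx":-1,"dy":0,"dz":0,"wx":0,"wy":0,"wz":0.355,"claw":88}
  ]
}}

```text
clock: 0.9
tool_pos: [0.3468, 0.5256, 0.2005]
eef_rot: [0.709, 0.705, -0.001, 0.0]
contact_force: [-0.1, 0.1, -0.0]
opening: 1.001
finger_force: 0.0
```

Emit:
{"api": "step_arm", "payload": {
  "motion": [
    {"dx":-0.45,"dy":0.49,"dz":0,"wx":0,"wy":0,"wz":0,"claw":88},
    {"dx":-0.886,"dy":0.975,"dz":0,"wx":0,"wy":0,"wz":0,"claw":88}
  ]
}}

```text
clock: 1.1
tool_pos: [0.4197, 0.4596, 0.2004]
eef_rot: [0.705, 0.709, -0.0, -0.0]
contact_force: [1.4, 0.2, 0.1]
opening: 0.997
finger_force: 0.0
```

Emit:
{"api": "step_arm", "payload": {
  "motion": [
    {"dx":-0.45,"dy":0.49,"dz":0,"wx":0,"wy":0,"wz":0,"claw":88},
    {"dx":-0.886,"dy":0.975,"dz":0,"wx":0,"wy":0,"wz":0,"claw":88}
  ]
}}

```text
clock: 1.3
tool_pos: [0.4957, 0.3899, 0.2006]
eef_rot: [0.707, 0.707, -0.0, -0.0]
contact_force: [0.5, 1.8, 0.0]
opening: 0.999
finger_force: 0.0
```

Emit:
{"api": "step_arm", "payload": {
  "motion": [
    {"dx":-0.3,"dy":0.33,"dz":0,"wx":0,"wy":0,"wz":0,"claw":88},
    {"dx":-0.6,"dy":0.66,"dz":0,"wx":0,"wy":0,"wz":0,"claw":88},
    {"dx":-0.886,"dy":0.975,"dz":0,"wx":0,"wy":0,"wz":0,"claw":88},
    {"dx":-0.886,"dy":0.975,"dz":0,"wx":0,"wy":0,"wz":0,"claw":88}
  ]
}}

```text
clock: 1.7
tool_pos: [0.5774, 0.3137, 0.2006]
eef_rot: [0.71, 0.704, -0.001, 0.003]
contact_force: [-0.3, -0.3, 0.8]
opening: 1.001
finger_force: 0.0
```

```bash
python3 - <<'E'
from h import *
p,d,c=snap('wrist','w1'); print(get_state()['tool_pos'],get_state()['eef_rot'])
p,W,d=pts('w1'); m=(d>0)&(W[...,2]>.06)&(W[...,2]<.08)&(np.hypot(W[...,0]-.581,W[...,1]-.313)<.05)
Q=W[m]; print(m.sum(), Q.mean(0), cv2.minEnclosingCircle((Q[:,:2]*1000).astype(np.float32)))
E
```

```text
[0.57474835 0.31714574 0.20048372] [ 7.09101879e-01  7.05105300e-01 -5.70943590e-04  8.45520235e-04]
1080 [0.58529193 0.3148478  0.07013719] ((585.3815307617188, 313.7820739746094), 20.493423461914062)
```

```bash
python3 - <<'E'
from h import *
for i in range(6):
    viewer.snapshot('wrist'); s=get_state(); print(s['tool_pos'].round(4),s['eef_rot'].round(4),s['q'].round(4), viewer.calibration('wrist')['extrinsics'][:3,3].round(4))
E
```

```text
[0.5729 0.3198 0.2005] [ 7.078e-01  7.064e-01 -5.000e-04 -3.000e-04] [-0.6235  0.7325  0.085   1.4711 -0.0707  0.942  -0.5207] [0.5745 0.3849 0.3847]
[0.5718 0.3214 0.2005] [ 7.069e-01  7.073e-01 -4.000e-04 -8.000e-04] [-0.6251  0.7322  0.0836  1.4714 -0.0709  0.942  -0.5207] [0.5733 0.3863 0.3848]
[0.5713 0.3221 0.2006] [ 7.064e-01  7.078e-01 -3.000e-04 -1.000e-03] [-0.6261  0.732   0.0831  1.4714 -0.0708  0.942  -0.5206] [0.5728 0.387  0.3849]
[0.5713 0.3224 0.2008] [ 7.062e-01  7.080e-01 -2.000e-04 -9.000e-04] [-0.6266  0.7318  0.0831  1.4714 -0.0706  0.942  -0.5206] [0.5726 0.3873 0.3851]
[0.5714 0.3224 0.2009] [ 7.062e-01  7.080e-01 -1.000e-04 -7.000e-04] [-0.6267  0.7317  0.0833  1.4713 -0.0705  0.942  -0.5205] [0.5727 0.3873 0.3852]
[0.5716 0.3221 0.2009] [ 7.063e-01  7.079e-01 -0.000e+00 -5.000e-04] [-0.6266  0.7317  0.0837  1.4712 -0.0704  0.942  -0.5205] [0.5728 0.3871 0.3852]
```

Emit:
{"api": "step_arm", "payload": {
  "motion": [
    {"dx":-0.1,"dy":0.15,"dz":0.33,"wx":0,"wy":0,"wz":0,"claw":88},
    {"dx":-0.1,"dy":0.15,"dz":0.66,"wx":0,"wy":0,"wz":0,"claw":88},
    {"dx":-0.1,"dy":0.15,"dz":1,"wx":0,"wy":0,"wz":0,"claw":88},
    {"dx":-0.1,"dy":0.15,"dz":1,"wx":0,"wy":0,"wz":0,"claw":88}
  ]
}}

```text
clock: 2.45
tool_pos: [0.5814, 0.312, 0.1174]
eef_rot: [0.707, 0.708, -0.004, -0.001]
contact_force: [-1.0, 0.9, -0.0]
opening: 0.998
finger_force: 0.0
```

Emit:
{"api": "step_arm", "payload": {
  "motion": [
    {"dx":0,"dy":0,"dz":0.33,"wx":0,"wy":0,"wz":0,"claw":88},
    {"dx":0,"dy":0,"dz":0.66,"wx":0,"wy":0,"wz":0,"claw":88},
    {"dx":0,"dy":0,"dz":1,"wx":0,"wy":0,"wz":0,"claw":88},
    {"dx":0,"dy":0,"dz":1,"wx":0,"wy":0,"wz":0,"claw":88},
    {"dx":0,"dy":0,"dz":1,"wx":0,"wy":0,"wz":0,"claw":88},
    {"dx":0,"dy":0,"dz":1,"wx":0,"wy":0,"wz":0,"claw":88}
  ]
}}

```text
clock: 3.05
tool_pos: [0.5863, 0.3136, 0.0433]
eef_rot: [0.707, 0.707, 0.002, 0.0]
contact_force: [0.1, -0.8, 0.1]
opening: 1.003
finger_force: 0.0
```

Emit:
{"api": "step_arm", "payload": {
  "force": 15,
  "motion": [
    {"dx":0,"dy":0,"dz":0,"wx":0,"wy":0,"wz":0,"claw":55},
    {"dx":0,"dy":0,"dz":0,"wx":0,"wy":0,"wz":0,"claw":48},
    {"dx":0,"dy":0,"dz":0,"wx":0,"wy":0,"wz":0,"claw":42},
    {"dx":0,"dy":0,"dz":0,"wx":0,"wy":0,"wz":0,"claw":34},
    {"dx":0,"dy":0,"dz":0,"wx":0,"wy":0,"wz":0,"claw":34},
    {"dx":0,"dy":0,"dz":0,"wx":0,"wy":0,"wz":0,"claw":34},
    {"dx":0,"dy":0,"dz":0,"wx":0,"wy":0,"wz":0,"claw":34}
  ]
}}

```text
clock: 3.75
tool_pos: [0.5848, 0.3125, 0.041]
eef_rot: [0.707, 0.707, -0.0, -0.0]
contact_force: [-0.3, -0.1, -0.6]
opening: 0.393
finger_force: 0.0
```

Emit:
{"api": "step_arm", "payload": {
  "motion": [
    {"dx":0,"dy":0,"dz":0,"wx":0,"wy":0,"wz":0,"claw":34},
    {"dx":0,"dy":0,"dz":0,"wx":0,"wy":0,"wz":0,"claw":28},
    {"dx":0,"dy":0,"dz":0,"wx":0,"wy":0,"wz":0,"claw":28}
  ]
}}

```text
clock: 4.05
tool_pos: [0.5849, 0.3125, 0.041]
eef_rot: [0.707, 0.707, 0.0, -0.0]
contact_force: [-0.2, -1.5, 0.2]
opening: 0.318
finger_force: 0.0
```

```bash
python3 - <<'E'
from h import *
p,d,c=snap('wrist','w2');q,d,c=snap('scene','s2'); print(get_state()['opening'],get_state()['tool_pos'])
cv2.imwrite('pics/c2.png',np.hstack([p[:,:,::-1][:, ::1],cv2.resize(q[130:230,150:270],None,fx=2,fy=4.2)[:, :,::-1]]))
E
```

```text
0.3217131421550061 [0.58484646 0.3125549  0.04102222]
```

View pics/c2.png

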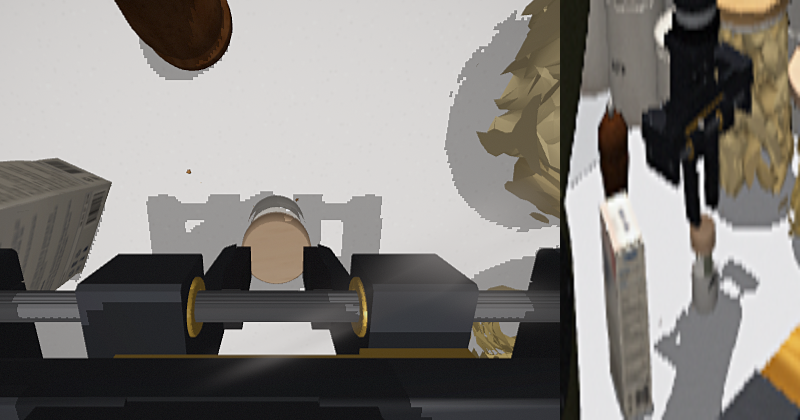

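The wrist picture shows the pale lid at about (277,250), ahead (+y) of the fingers, which look closed behind its widest part. I'll measure the lid's offset.

```bash
python3 - <<'E'
from h import *
p,W,d=pts('w2'); 
m=np.zeros(d.shape,bool); m[215:285,240:312]=1
r,g,b=[p[...,i].astype(int) for i in range(3)]
m&=(r-b>30)&(r>120)&(W[...,2]>.05)&(W[...,2]<.09)
Q=W[m]; print(m.sum(),Q.mean(0),np.percentile(Q,[1,99],0)); print(cv2.minEnclosingCircle((Q[:,:2]*1000).astype(np.float32)))
p,W,d=pts('s2'); m=np.zeros(d.shape,bool); m[150:200,195:240]=1; m&=(W[...,2]>.03)&(W[...,2]<.075)&(np.hypot(W[...,0]-.585,W[...,1]-.32)<.06)
Q=W[m]; print(m.sum(),np.percentile(Q,[2,50,98],0))
E
```

```text
3228 [0.58561656 0.31520146 0.07039284] [[0.56872651 0.29557511 0.06814218]
 [0.60193345 0.33296973 0.07183802]]
((585.8402709960938, 313.6607666015625), 20.44703483581543)
155 [[0.56233615 0.2901078  0.03042571]
 [0.57588356 0.3041044  0.05727326]
 [0.60108528 0.32931226 0.06996966]]
```

```bash
python3 - <<'E'
from h import *
p,W,d=pts('s2'); m=np.zeros(d.shape,bool); m[130:200,190:270]=1
dark=(p.max(-1)<60)&m&(d>0)&(np.hypot(W[...,0]-.585,W[...,1]-.3125)<.06)
Q=W[dark]; i=np.argsort(Q[:,2])[:12]; print(Q[i].round(3))
p,W,d=pts('w2')
for v in (245,260,275,285): print(v,[(u,W[v,u].round(3).tolist()) for u in (225,240,247,277,306,315,330)])
E
python3 -c "
import cv2;a=cv2.imread('pics/s2.png')[140:210,180:260];cv2.imwrite('pics/c3.png',cv2.resize(a,None,fx=8,fy=8,interpolation=2))"
```

```text
[[0.576 0.291 0.027]
 [0.578 0.288 0.031]
 [0.585 0.29  0.031]
 [0.576 0.289 0.042]
 [0.579 0.292 0.044]
 [0.582 0.295 0.045]
 [0.587 0.32  0.069]
 [0.567 0.304 0.078]
 [0.6   0.318 0.078]
 [0.6   0.313 0.08 ]
 [0.598 0.302 0.08 ]
 [0.605 0.304 0.081]]
245 [(225, [0.544, 0.292, 0.001]), (240, [0.556, 0.291, 0.0]), (247, [0.569, 0.318, 0.07]), (277, [0.586, 0.318, 0.07]), (306, [0.603, 0.318, 0.071]), (315, [0.617, 0.291, 0.001]), (330, [0.63, 0.291, 0.001])]
260 [(225, [0.562, 0.323, 0.101]), (240, [0.569, 0.321, 0.098]), (247, [0.572, 0.321, 0.097]), (277, [0.586, 0.309, 0.071]), (306, [0.6, 0.32, 0.096]), (315, [0.604, 0.321, 0.098]), (330, [0.611, 0.322, 0.099])]
275 [(225, [0.564, 0.321, 0.113]), (240, [0.571, 0.321, 0.113]), (247, [0.572, 0.314, 0.098]), (277, [0.586, 0.3, 0.071]), (306, [0.6, 0.313, 0.097]), (315, [0.602, 0.321, 0.113]), (330, [0.609, 0.321, 0.113])]
285 [(225, [0.566, 0.321, 0.121]), (240, [0.572, 0.321, 0.121]), (247, [0.572, 0.309, 0.099]), (277, [0.586, 0.255, 0.0]), (306, [0.6, 0.308, 0.098]), (315, [0.601, 0.322, 0.123]), (330, [0.607, 0.321, 0.122])]
```

View pics/c3.png

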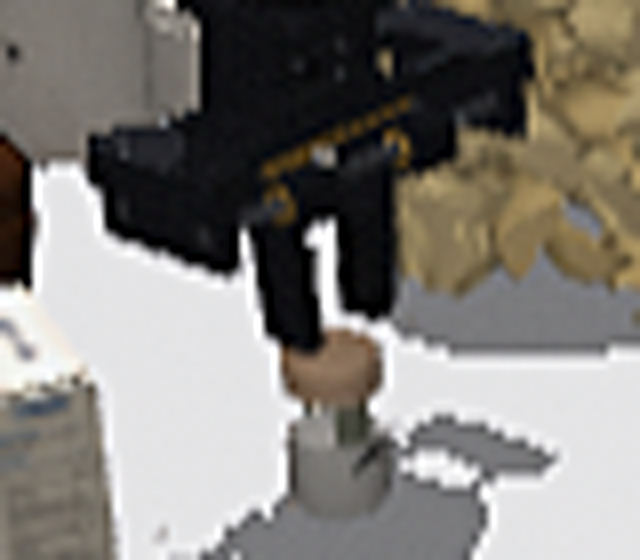

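The close view shows the fingertips ending just above the lid: cameras put them at z ≈ 0.08–0.09, though the reported TCP is 0.041. I'll open and lower 30 mm (safe under either reading), then look again.

Emit:
{"api": "step_arm", "payload": {
  "motion": [
    {"dx":0,"dy":0,"dz":0,"wx":0,"wy":0,"wz":0,"claw":88},
    {"dx":0,"dy":0,"dz":0,"wx":0,"wy":0,"wz":0,"claw":88},
    {"dx":0,"dy":0,"dz":0,"wx":0,"wy":0,"wz":0,"claw":88},
    {"dx":0,"dy":0,"dz":0,"wx":0,"wy":0,"wz":0,"claw":88},
    {"dx":0,"dy":0,"dz":0.12,"wx":0,"wy":0,"wz":0,"claw":88},
    {"dx":0,"dy":0,"dz":0.25,"wx":0,"wy":0,"wz":0,"claw":88},
    {"dx":0,"dy":0,"dz":0.37,"wx":0,"wy":0,"wz":0,"claw":88},
    {"dx":0,"dy":0,"dz":0.37,"wx":0,"wy":0,"wz":0,"claw":88}
  ]
}}

```text
clock: 4.95
tool_pos: [0.5833, 0.3118, 0.0091]
eef_rot: [0.707, 0.707, -0.002, -0.001]
contact_force: [-0.6, -0.3, -0.0]
opening: 0.994
finger_force: 0.0
```

```bash
python3 - <<'E'
from h import *
snap('scene','s4');snap('wrist','w4');s=get_state();print(s['tool_pos'],s['contact_force'],s['opening'])
p,W,d=pts('s4'); m=(p.max(-1)<60)&(d>0)&(np.hypot(W[...,0]-.585,W[...,1]-.3125)<.08)&(W[...,2]<.2)
m=cv2.erode(m.astype(np.uint8),np.ones((3,3)))>0
Q=W[m]; i=np.argsort(Q[:,2])[:14]; print(Q[i].round(3))
p,W,d=pts('w4'); m=(p.max(-1)<70)&(d>0)&(np.abs(W[...,1]-.3125)<.03)&(abs(W[...,0]-.585)<.07)&(W[...,2]<.2)&(W[...,2]>.003)
m=cv2.erode(m.astype(np.uint8),np.ones((3,3)))>0
Q=W[m]; i=np.argsort(Q[:,2])[:14]; print(Q[i].round(3))
a=cv2.imread('pics/s4.png')[140:210,180:260];cv2.imwrite('pics/c4.png',cv2.resize(a,None,fx=7,fy=7,interpolation=2))
E
```

```text
[0.58452487 0.31234546 0.01077064] [ 0.44471916 -0.01479025  0.42039049] 0.9962633453221493
[[0.631 0.313 0.05 ]
 [0.631 0.309 0.05 ]
 [0.627 0.301 0.054]
 [0.626 0.313 0.055]
 [0.527 0.298 0.056]
 [0.525 0.31  0.057]
 [0.628 0.315 0.057]
 [0.529 0.304 0.057]
 [0.63  0.299 0.058]
 [0.635 0.303 0.058]
 [0.528 0.312 0.059]
 [0.638 0.305 0.06 ]
 [0.532 0.303 0.06 ]
 [0.524 0.313 0.06 ]]
[[0.533 0.32  0.05 ]
 [0.63  0.317 0.05 ]
 [0.637 0.321 0.05 ]
 [0.541 0.306 0.05 ]
 [0.637 0.321 0.05 ]
 [0.541 0.306 0.05 ]
 [0.541 0.313 0.05 ]
 [0.636 0.32  0.05 ]
 [0.629 0.32  0.05 ]
 [0.629 0.313 0.05 ]
 [0.629 0.304 0.05 ]
 [0.541 0.309 0.05 ]
 [0.541 0.317 0.05 ]
 [0.629 0.319 0.05 ]]
```

View pics/c4.png

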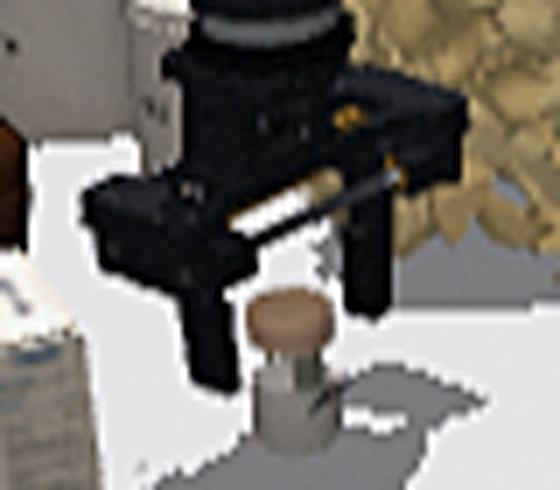

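The tips are now at z ≈ 0.048 beside the lid, with the TCP reading 0.0105. Both cameras agree, so I'll use true tip height = reading + 38 mm. I'll lower a further 16 mm and grip.

Emit:
{"api": "step_arm", "payload": {
  "force": 15,
  "motion": [
    {"dx":0,"dy":0,"dz":0.1,"wx":0,"wy":0,"wz":0,"claw":88},
    {"dx":0,"dy":0,"dz":0.2,"wx":0,"wy":0,"wz":0,"claw":88},
    {"dx":0,"dy":0,"dz":0.2,"wx":0,"wy":0,"wz":0,"claw":55},
    {"dx":0,"dy":0,"dz":0.2,"wx":0,"wy":0,"wz":0,"claw":48},
    {"dx":0,"dy":0,"dz":0.2,"wx":0,"wy":0,"wz":0,"claw":42},
    {"dx":0,"dy":0,"dz":0.2,"wx":0,"wy":0,"wz":0,"claw":30},
    {"dx":0,"dy":0,"dz":0.2,"wx":0,"wy":0,"wz":0,"claw":30},
    {"dx":0,"dy":0,"dz":0.2,"wx":0,"wy":0,"wz":0,"claw":30}
  ]
}}

```text
clock: 5.85
tool_pos: [0.585, 0.3126, -0.0044]
eef_rot: [0.707, 0.707, 0.0, 0.0]
contact_force: [-1.3, 0.3, 0.9]
opening: 0.478
finger_force: 0.0
```

Emit:
{"api": "step_arm", "payload": {
  "force": 15,
  "motion": [
    {"dx":0,"dy":0,"dz":0,"wx":0,"wy":0,"wz":0,"claw":30},
    {"dx":0,"dy":0,"dz":0,"wx":0,"wy":0,"wz":0,"claw":30},
    {"dx":0,"dy":0,"dz":-0.1,"wx":0,"wy":0,"wz":0,"claw":30},
    {"dx":0,"dy":0,"dz":-0.25,"wx":0,"wy":0,"wz":0,"claw":30},
    {"dx":0,"dy":0,"dz":-0.5,"wx":0,"wy":0,"wz":0,"claw":30},
    {"dx":0,"dy":0,"dz":-0.75,"wx":0,"wy":0,"wz":0,"claw":30},
    {"dx":0,"dy":0,"dz":-0.75,"wx":0,"wy":0,"wz":0,"claw":30}
  ]
}}

```text
clock: 6.55
tool_pos: [0.5874, 0.3137, 0.0591]
eef_rot: [0.707, 0.707, 0.003, 0.001]
contact_force: [-0.2, -0.3, -1.4]
opening: 0.461
finger_force: 15.0
```

Gripped at 15 N and lifted; now carrying to the board.

Emit:
{"api": "step_arm", "payload": {
  "motion": [
    {"dx":-0.276,"dy":-0.092,"dz":0,"wx":0,"wy":0,"wz":0,"claw":30},
    {"dx":-0.551,"dy":-0.185,"dz":0,"wx":0,"wy":0,"wz":0,"claw":30},
    {"dx":-0.827,"dy":-0.277,"dz":0,"wx":0,"wy":0,"wz":0,"claw":30}
  ]
}}

```text
clock: 6.85
tool_pos: [0.5619, 0.2456, 0.055]
eef_rot: [0.707, 0.707, -0.0, -0.0]
contact_force: [0.7, -0.0, -0.7]
opening: 0.454
finger_force: 15.0
```

Emit:
{"api": "step_arm", "payload": {
  "motion": [
    {"dx":-0.276,"dy":-0.092,"dz":0,"wx":0,"wy":0,"wz":0,"claw":30},
    {"dx":-0.551,"dy":-0.185,"dz":0,"wx":0,"wy":0,"wz":0,"claw":30},
    {"dx":-0.827,"dy":-0.277,"dz":0,"wx":0,"wy":0,"wz":0,"claw":30}
  ]
}}

```text
clock: 7.15
tool_pos: [0.5399, 0.1793, 0.0551]
eef_rot: [0.707, 0.707, -0.0, -0.0]
contact_force: [-1.6, -0.6, -1.7]
opening: 0.459
finger_force: 15.0
```

Emit:
{"api": "step_arm", "payload": {
  "motion": [
    {"dx":-0.276,"dy":-0.092,"dz":0,"wx":0,"wy":0,"wz":0,"claw":30},
    {"dx":-0.551,"dy":-0.185,"dz":0,"wx":0,"wy":0,"wz":0,"claw":30},
    {"dx":-0.827,"dy":-0.277,"dz":0,"wx":0,"wy":0,"wz":0,"claw":30}
  ]
}}

```text
clock: 7.45
tool_pos: [0.5178, 0.1132, 0.0552]
eef_rot: [0.707, 0.707, -0.0, -0.0]
contact_force: [1.5, 0.6, -1.7]
opening: 0.454
finger_force: 15.0
```

Emit:
{"api": "step_arm", "payload": {
  "motion": [
    {"dx":-0.276,"dy":-0.092,"dz":0,"wx":0,"wy":0,"wz":0,"claw":30},
    {"dx":-0.551,"dy":-0.185,"dz":0,"wx":0,"wy":0,"wz":0,"claw":30},
    {"dx":-0.827,"dy":-0.277,"dz":0,"wx":0,"wy":0,"wz":0,"claw":30}
  ]
}}

```text
clock: 7.75
tool_pos: [0.4958, 0.0471, 0.0552]
eef_rot: [0.707, 0.707, 0.0, -0.0]
contact_force: [0.8, 0.1, -1.9]
opening: 0.458
finger_force: 15.0
```

Emit:
{"api": "step_arm", "payload": {
  "motion": [
    {"dx":-0.276,"dy":-0.092,"dz":0,"wx":0,"wy":0,"wz":0,"claw":30},
    {"dx":-0.551,"dy":-0.185,"dz":0,"wx":0,"wy":0,"wz":0,"claw":30},
    {"dx":-0.827,"dy":-0.277,"dz":0,"wx":0,"wy":0,"wz":0,"claw":30},
    {"dx":-0.827,"dy":-0.277,"dz":0,"wx":0,"wy":0,"wz":0,"claw":30},
    {"dx":-0.827,"dy":-0.277,"dz":0,"wx":0,"wy":0,"wz":0,"claw":30},
    {"dx":-0.827,"dy":-0.277,"dz":0,"wx":0,"wy":0,"wz":0,"claw":30},
    {"dx":-0.827,"dy":-0.277,"dz":0,"wx":0,"wy":0,"wz":0,"claw":30},
    {"dx":-0.827,"dy":-0.277,"dz":0,"wx":0,"wy":0,"wz":0,"claw":30}
  ]
}}

```text
clock: 8.55
tool_pos: [0.4743, -0.0172, 0.0554]
eef_rot: [0.707, 0.708, 0.0, -0.0]
contact_force: [-0.3, -0.2, -1.2]
opening: 0.458
finger_force: 15.0
```

```bash
cat >> h.py <<'E'
def blob(f,xy,r,lo,hi):
    p,W,d=pts(f); m=(d>0)&(W[...,2]>lo)&(W[...,2]<hi)&(np.hypot(W[...,0]-xy[0],W[...,1]-xy[1])<r)&((p.max(-1)>75)|(p[...,0].astype(int)-p[...,2]>25))
    Q=W[m]; print(f,m.sum(),'mean',Q.mean(0).round(4),'1-99%',np.percentile(Q,[1,99],0).round(4).tolist(),cv2.minEnclosingCircle((Q[:,:2]*1000).astype(np.float32)))
E
python3 - <<'E'
from h import *
snap('wrist','w5');s=get_state();print(s['tool_pos'],s['eef_rot'],s['finger_force'])
blob('w5',(.4744,-.018),.04,.10,.16)
E
```

```text
[ 0.47418779 -0.01742279  0.05536049] [ 7.06731956e-01  7.07481374e-01  2.03893367e-04 -8.18798423e-05] 14.972362902481109
w5 4619 mean [ 0.475  -0.008   0.1287] 1-99% [[0.4545, -0.0341, 0.1137], [0.4995, 0.0041, 0.1385]] ((475.4356689453125, -7.683804512023926), 36.67607879638672)
```

Emit:
{"api": "step_arm", "payload": {
  "motion": [
    {"dx":0,"dy":0,"dz":0.2,"wx":0,"wy":0,"wz":0,"claw":30},
    {"dx":0,"dy":0,"dz":0.4,"wx":0,"wy":0,"wz":0,"claw":30},
    {"dx":0,"dy":0,"dz":0.5,"wx":0,"wy":0,"wz":0,"claw":30},
    {"dx":0,"dy":0,"dz":0.515,"wx":0,"wy":0,"wz":0,"claw":30},
    {"dx":0,"dy":0,"dz":0.523,"wx":0,"wy":0,"wz":0,"claw":30},
    {"dx":0,"dy":0,"dz":0.523,"wx":0,"wy":0,"wz":0,"claw":30}
  ]
}}

```text
clock: 9.2
tool_pos: [0.4742, -0.0182, 0.014]
eef_rot: [0.707, 0.707, 0.0, 0.0]
contact_force: [0.6, -0.1, -0.8]
opening: 0.452
finger_force: 15.0
```

Emit:
{"api": "step_arm", "payload": {
  "motion": [
    {"dx":0,"dy":0,"dz":0,"wx":0,"wy":0,"wz":0,"claw":46},
    {"dx":0,"dy":0,"dz":0,"wx":0,"wy":0,"wz":0,"claw":60},
    {"dx":0,"dy":0,"dz":0,"wx":0,"wy":0,"wz":0,"claw":70},
    {"dx":0,"dy":0,"dz":0,"wx":0,"wy":0,"wz":0,"claw":70},
    {"dx":0,"dy":0,"dz":-0.3,"wx":0,"wy":0,"wz":0,"claw":88},
    {"dx":0,"dy":0,"dz":-0.7,"wx":0,"wy":0,"wz":0,"claw":88},
    {"dx":0,"dy":0,"dz":-1,"wx":0,"wy":0,"wz":0,"claw":88}
  ]
}}

```text
clock: 9.9
tool_pos: [0.4739, -0.0183, 0.0949]
eef_rot: [0.707, 0.707, 0.0, 0.0]
contact_force: [0.4, 1.1, -0.6]
opening: 0.995
finger_force: 0.0
```

Emit:
{"api": "step_arm", "payload": {
  "motion": [
    {"dx":0.2,"dy":-0.05,"dz":-0.3,"wx":0,"wy":0,"wz":0,"claw":88},
    {"dx":0.6,"dy":-0.1,"dz":-0.6,"wx":0,"wy":0,"wz":0,"claw":88},
    {"dx":0.8375,"dy":-0.14,"dz":-0.7,"wx":0,"wy":0,"wz":0,"claw":88}
  ]
}}

```text
clock: 10.2
tool_pos: [0.4637, 0.0509, 0.1517]
eef_rot: [0.707, 0.707, 0.002, 0.001]
contact_force: [0.5, 0.9, -0.4]
opening: 0.998
finger_force: 0.0
```

Emit:
{"api": "step_arm", "payload": {
  "motion": [
    {"dx":0.42,"dy":-0.07,"dz":0,"wx":0,"wy":0,"wz":0,"claw":88},
    {"dx":0.8375,"dy":-0.14,"dz":0,"wx":0,"wy":0,"wz":0,"claw":88}
  ]
}}

```text
clock: 10.4
tool_pos: [0.4516, 0.1166, 0.1502]
eef_rot: [0.708, 0.707, 0.001, 0.0]
contact_force: [0.1, 0.1, -0.2]
opening: 0.996
finger_force: 0.0
```

Emit:
{"api": "step_arm", "payload": {
  "motion": [
    {"dx":0.42,"dy":-0.07,"dz":0,"wx":0,"wy":0,"wz":0,"claw":88},
    {"dx":0.8375,"dy":-0.14,"dz":0,"wx":0,"wy":0,"wz":0,"claw":88}
  ]
}}

```text
clock: 10.6
tool_pos: [0.4399, 0.184, 0.1497]
eef_rot: [0.707, 0.707, 0.0, -0.0]
contact_force: [0.5, -0.1, 0.1]
opening: 0.997
finger_force: 0.0
```

Emit:
{"api": "step_arm", "payload": {
  "motion": [
    {"dx":0.42,"dy":-0.07,"dz":0,"wx":0,"wy":0,"wz":0,"claw":88},
    {"dx":0.8375,"dy":-0.14,"dz":0,"wx":0,"wy":0,"wz":0,"claw":88}
  ]
}}

```text
clock: 10.8
tool_pos: [0.4287, 0.251, 0.1496]
eef_rot: [0.707, 0.707, -0.0, -0.0]
contact_force: [0.5, 0.2, -0.8]
opening: 1.001
finger_force: 0.0
```

Emit:
{"api": "step_arm", "payload": {
  "motion": [
    {"dx":0.28,"dy":-0.05,"dz":0,"wx":0,"wy":0,"wz":0.047,"claw":88},
    {"dx":0.56,"dy":-0.1,"dz":0,"wx":0,"wy":0,"wz":0.094,"claw":88},
    {"dx":0.8375,"dy":-0.14,"dz":0,"wx":0,"wy":0,"wz":0.141,"claw":88},
    {"dx":0.8375,"dy":-0.14,"dz":0,"wx":0,"wy":0,"wz":0.141,"claw":88},
    {"dx":0.8375,"dy":-0.14,"dz":0,"wx":0,"wy":0,"wz":0.141,"claw":88},
    {"dx":0.8375,"dy":-0.14,"dz":0,"wx":0,"wy":0,"wz":0.141,"claw":88},
    {"dx":0.8375,"dy":-0.14,"dz":0,"wx":0,"wy":0,"wz":0.141,"claw":88},
    {"dx":0.8375,"dy":-0.14,"dz":0,"wx":0,"wy":0,"wz":0.141,"claw":88}
  ]
}}

```text
clock: 11.6
tool_pos: [0.4184, 0.3157, 0.1497]
eef_rot: [0.846, 0.534, -0.0, 0.0]
contact_force: [0.3, -0.8, 0.2]
opening: 0.999
finger_force: 0.0
```

```bash
python3 - <<'E'
from h import *
snap('wrist','w6');snap('top','t6');s=get_state();print(s['tool_pos'],s['eef_rot'],s['opening'])
p,W,d=pts('w6'); m=(d>0)&(abs(W[...,2]-.137)<.008)&(np.hypot(W[...,0]-.418,W[...,1]-.317)<.07)&(p.max(-1)>75)
Q=W[m]; print(m.sum(),cv2.minAreaRect((Q[:,:2]*1000).astype(np.float32)),np.percentile(Q,[1,99],0))
blob('t6',(.474,-.017),.04,.075,.1)
E
```

```text
[0.41830565 0.31613727 0.14968197] [ 8.45429648e-01  5.34086800e-01 -1.99406110e-06 -2.50354467e-05] 0.9976899891161232
6949 ((421.9277648925781, 317.5370178222656), (84.9876480102539, 43.811370849609375), 64.30886840820312) [[0.39011126 0.27732152 0.13459878]
 [0.45515038 0.36094562 0.13954442]]
t6 135 mean [ 0.47   -0.016   0.0868] 1-99% [[0.451, -0.0346, 0.0783], [0.4884, 0.0029, 0.093]] ((470.88897705078125, -16.888456344604492), 20.43712043762207)
```

Emit:
{"api": "step_arm", "payload": {
  "motion": [
    {"dx":0.03,"dy":0.035,"dz":0.2,"wx":0,"wy":0,"wz":0,"claw":88},
    {"dx":0.03,"dy":0.035,"dz":0.45,"wx":0,"wy":0,"wz":0,"claw":88},
    {"dx":0.03,"dy":0.035,"dz":0.7,"wx":0,"wy":0,"wz":0,"claw":88}
  ]
}}

```text
clock: 12.0
tool_pos: [0.4221, 0.3178, 0.0932]
eef_rot: [0.845, 0.534, 0.001, -0.0]
contact_force: [0.5, -0.1, 0.2]
opening: 1.001
finger_force: 0.0
```

Emit:
{"api": "step_arm", "payload": {
  "force": 25,
  "motion": [
    {"dx":0,"dy":0,"dz":0.25,"wx":0,"wy":0,"wz":0,"claw":88},
    {"dx":0,"dy":0,"dz":0.48,"wx":0,"wy":0,"wz":0,"claw":88},
    {"dx":0,"dy":0,"dz":0.48,"wx":0,"wy":0,"wz":0,"claw":65},
    {"dx":0,"dy":0,"dz":0.48,"wx":0,"wy":0,"wz":0,"claw":56},
    {"dx":0,"dy":0,"dz":0.48,"wx":0,"wy":0,"wz":0,"claw":50},
    {"dx":0,"dy":0,"dz":0.48,"wx":0,"wy":0,"wz":0,"claw":40},
    {"dx":0,"dy":0,"dz":0.48,"wx":0,"wy":0,"wz":0,"claw":40},
    {"dx":0,"dy":0,"dz":0.48,"wx":0,"wy":0,"wz":0,"claw":40}
  ]
}}

```text
clock: 12.8
tool_pos: [0.4219, 0.3181, 0.0559]
eef_rot: [0.845, 0.534, 0.001, -0.0]
contact_force: [-1.1, 0.1, 3.4]
opening: 0.553
finger_force: 24.9
```

Emit:
{"api": "step_arm", "payload": {
  "motion": [
    {"dx":0,"dy":0,"dz":0,"wx":0,"wy":0,"wz":0,"claw":40},
    {"dx":0,"dy":0,"dz":0,"wx":0,"wy":0,"wz":0,"claw":40}
  ]
}}

```text
clock: 13.0
tool_pos: [0.4219, 0.3181, 0.0558]
eef_rot: [0.845, 0.534, 0.001, -0.0]
contact_force: [-0.9, -0.4, 5.5]
opening: 0.556
finger_force: 24.9
```

Emit:
{"api": "step_arm", "payload": {
  "motion": [
    {"dx":0,"dy":0,"dz":-0.08,"wx":0,"wy":0,"wz":0,"claw":40},
    {"dx":0,"dy":0,"dz":-0.25,"wx":0,"wy":0,"wz":0,"claw":40},
    {"dx":0,"dy":0,"dz":-0.45,"wx":0,"wy":0,"wz":-0.03,"claw":40},
    {"dx":0,"dy":0,"dz":-0.65,"wx":0,"wy":0,"wz":-0.06,"claw":40},
    {"dx":0,"dy":0,"dz":-0.75,"wx":0,"wy":0,"wz":-0.09,"claw":40},
    {"dx":0,"dy":0,"dz":-0.75,"wx":0,"wy":0,"wz":-0.12,"claw":40},
    {"dx":0,"dy":0,"dz":-0.75,"wx":0,"wy":0,"wz":-0.132,"claw":40}
  ]
}}

```text
clock: 13.7
tool_pos: [0.4215, 0.3175, 0.1155]
eef_rot: [0.716, 0.698, -0.0, -0.0]
contact_force: [0.4, -0.1, -2.6]
opening: 0.558
finger_force: 24.9
```

Emit:
{"api": "step_arm", "payload": {
  "motion": [
    {"dx":-0.2,"dy":0.11,"dz":0,"wx":0,"wy":0,"wz":0,"claw":40},
    {"dx":-0.5,"dy":0.27,"dz":0,"wx":0,"wy":0,"wz":0,"claw":40},
    {"dx":-0.8335,"dy":0.4525,"dz":0,"wx":0,"wy":0,"wz":0,"claw":40}
  ]
}}

```text
clock: 14.0
tool_pos: [0.4555, 0.2499, 0.1148]
eef_rot: [0.717, 0.697, -0.0, -0.0]
contact_force: [-0.4, -1.0, -2.3]
opening: 0.554
finger_force: 24.9
```

Emit:
{"api": "step_arm", "payload": {
  "motion": [
    {"dx":-0.28,"dy":0.15,"dz":0,"wx":0,"wy":0,"wz":0,"claw":40},
    {"dx":-0.56,"dy":0.3,"dz":0,"wx":0,"wy":0,"wz":0,"claw":40},
    {"dx":-0.8335,"dy":0.4525,"dz":0,"wx":0,"wy":0,"wz":0,"claw":40}
  ]
}}

```text
clock: 14.3
tool_pos: [0.4901, 0.181, 0.1148]
eef_rot: [0.718, 0.697, -0.001, -0.0]
contact_force: [0.9, 0.1, -2.3]
opening: 0.553
finger_force: 24.9
```

Emit:
{"api": "step_arm", "payload": {
  "motion": [
    {"dx":-0.28,"dy":0.15,"dz":0,"wx":0,"wy":0,"wz":0,"claw":40},
    {"dx":-0.56,"dy":0.3,"dz":0,"wx":0,"wy":0,"wz":0,"claw":40},
    {"dx":-0.8335,"dy":0.4525,"dz":0,"wx":0,"wy":0,"wz":0,"claw":40}
  ]
}}

```text
clock: 14.6
tool_pos: [0.5243, 0.1134, 0.1148]
eef_rot: [0.718, 0.697, -0.001, -0.0]
contact_force: [1.2, 0.1, -3.0]
opening: 0.554
finger_force: 24.9
```

Emit:
{"api": "step_arm", "payload": {
  "motion": [
    {"dx":-0.28,"dy":0.15,"dz":0,"wx":0,"wy":0,"wz":0,"claw":40},
    {"dx":-0.56,"dy":0.3,"dz":0,"wx":0,"wy":0,"wz":0,"claw":40},
    {"dx":-0.8335,"dy":0.4525,"dz":0,"wx":0,"wy":0,"wz":0,"claw":40}
  ]
}}

```text
clock: 14.9
tool_pos: [0.5585, 0.0457, 0.1147]
eef_rot: [0.718, 0.697, -0.001, -0.0]
contact_force: [0.3, 1.2, -1.5]
opening: 0.552
finger_force: 24.9
```

Emit:
{"api": "step_arm", "payload": {
  "motion": [
    {"dx":-0.28,"dy":0.15,"dz":0,"wx":0,"wy":0,"wz":0,"claw":40},
    {"dx":-0.56,"dy":0.3,"dz":0,"wx":0,"wy":0,"wz":0,"claw":40},
    {"dx":-0.75,"dy":0.41,"dz":0,"wx":0,"wy":0,"wz":0,"claw":40},
    {"dx":-0.8335,"dy":0.4525,"dz":0,"wx":0,"wy":0,"wz":0,"claw":40},
    {"dx":-0.8335,"dy":0.4525,"dz":0,"wx":0,"wy":0,"wz":0,"claw":40},
    {"dx":-0.8335,"dy":0.4525,"dz":0,"wx":0,"wy":0,"wz":0,"claw":40},
    {"dx":-0.8335,"dy":0.4525,"dz":0,"wx":0,"wy":0,"wz":0,"claw":40}
  ]
}}

```text
clock: 15.6
tool_pos: [0.5924, -0.0187, 0.1151]
eef_rot: [0.716, 0.698, 0.0, -0.001]
contact_force: [-0.4, 0.0, -2.5]
opening: 0.557
finger_force: 24.9
```

```bash
python3 - <<'E'
from h import *
snap('scene','s7');s=get_state();print(s['tool_pos'],s['eef_rot'],s['opening'],s['finger_force'])
q=2*np.degrees(np.arctan2(s['eef_rot'][1],s['eef_rot'][0]))-90; print('heading',q)
E
```

```text
[ 0.59254008 -0.01895145  0.11516086] [ 7.16347425e-01  6.97743530e-01  1.24981725e-04 -5.63825847e-04] 0.5548943343505716 24.92743614515348
heading -1.507488895969331
```

View pics/s7.png

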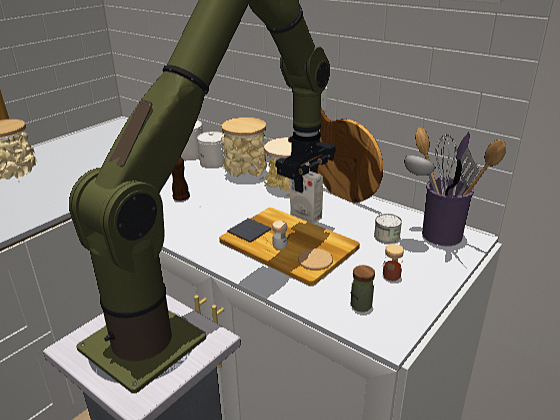

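Carton is held over the far side of the board at (307,198) and the small jar stands at (279,235). I'll lower the carton and release it.

Emit:
{"api": "step_arm", "payload": {
  "motion": [
    {"dx":0,"dy":0,"dz":0.2,"wx":0,"wy":0,"wz":0,"claw":40},
    {"dx":0,"dy":0,"dz":0.4,"wx":0,"wy":0,"wz":0,"claw":40},
    {"dx":0,"dy":0,"dz":0.48,"wx":0,"wy":0,"wz":0,"claw":40},
    {"dx":0,"dy":0,"dz":0.5,"wx":0,"wy":0,"wz":0,"claw":40},
    {"dx":0,"dy":0,"dz":0.512,"wx":0,"wy":0,"wz":0,"claw":40},
    {"dx":0,"dy":0,"dz":0.515,"wx":0,"wy":0,"wz":0,"claw":40}
  ]
}}

```text
clock: 16.25
tool_pos: [0.5935, -0.0205, 0.0745]
eef_rot: [0.717, 0.697, 0.0, 0.0]
contact_force: [0.1, 0.6, -2.2]
opening: 0.558
finger_force: 24.9
```

Emit:
{"api": "step_arm", "payload": {
  "motion": [
    {"dx":0,"dy":0,"dz":0,"wx":0,"wy":0,"wz":0,"claw":54},
    {"dx":0,"dy":0,"dz":0,"wx":0,"wy":0,"wz":0,"claw":65},
    {"dx":0,"dy":0,"dz":0,"wx":0,"wy":0,"wz":0,"claw":75},
    {"dx":0,"dy":0,"dz":0,"wx":0,"wy":0,"wz":0,"claw":75},
    {"dx":0,"dy":0,"dz":-0.2,"wx":0,"wy":0,"wz":0,"claw":75},
    {"dx":0,"dy":0,"dz":-0.6,"wx":0,"wy":0,"wz":0,"claw":88},
    {"dx":0,"dy":0,"dz":-1,"wx":0,"wy":0,"wz":0,"claw":88},
    {"dx":0,"dy":0,"dz":-1,"wx":0,"wy":0,"wz":0,"claw":88}
  ]
}}

```text
clock: 17.05
tool_pos: [0.5964, -0.0207, 0.1582]
eef_rot: [0.717, 0.697, 0.003, 0.003]
contact_force: [0.6, 0.0, 0.1]
opening: 0.997
finger_force: 0.0
```

Emit:
{"api": "step_arm", "payload": {
  "motion": [
    {"dx":0.5,"dy":-0.08,"dz":0,"wx":0,"wy":0,"wz":0,"claw":88},
    {"dx":0.98,"dy":-0.1715,"dz":0,"wx":0,"wy":0,"wz":0,"claw":88}
  ]
}}

```text
clock: 17.25
tool_pos: [0.5817, 0.0576, 0.1538]
eef_rot: [0.718, 0.696, 0.0, 0.0]
contact_force: [0.3, 0.9, -0.8]
opening: 0.995
finger_force: 0.0
```

Emit:
{"api": "step_arm", "payload": {
  "motion": [
    {"dx":0.5,"dy":-0.08,"dz":0,"wx":0,"wy":0,"wz":0,"claw":88},
    {"dx":0.98,"dy":-0.1715,"dz":0,"wx":0,"wy":0,"wz":0,"claw":88}
  ]
}}

```text
clock: 17.45
tool_pos: [0.5694, 0.1384, 0.1534]
eef_rot: [0.717, 0.697, -0.0, -0.0]
contact_force: [0.2, -1.1, 1.1]
opening: 1.001
finger_force: 0.0
```

Emit:
{"api": "step_arm", "payload": {
  "motion": [
    {"dx":0.5,"dy":-0.08,"dz":0,"wx":0,"wy":0,"wz":0,"claw":88},
    {"dx":0.98,"dy":-0.1715,"dz":0,"wx":0,"wy":0,"wz":0,"claw":88}
  ]
}}

```text
clock: 17.65
tool_pos: [0.5579, 0.2172, 0.1534]
eef_rot: [0.717, 0.697, -0.0, -0.0]
contact_force: [-0.0, -0.2, -0.3]
opening: 0.998
finger_force: 0.0
```

Emit:
{"api": "step_arm", "payload": {
  "motion": [
    {"dx":0.5,"dy":-0.08,"dz":0,"wx":0,"wy":0,"wz":0,"claw":88},
    {"dx":0.98,"dy":-0.1715,"dz":0,"wx":0,"wy":0,"wz":0,"claw":88}
  ]
}}

```text
clock: 17.85
tool_pos: [0.5464, 0.296, 0.1533]
eef_rot: [0.717, 0.697, -0.0, -0.0]
contact_force: [0.5, 0.6, 0.1]
opening: 0.997
finger_force: 0.0
```

Emit:
{"api": "step_arm", "payload": {
  "motion": [
    {"dx":0.5,"dy":-0.08,"dz":0,"wx":0,"wy":0,"wz":0,"claw":88},
    {"dx":0.98,"dy":-0.1715,"dz":0,"wx":0,"wy":0,"wz":0,"claw":88}
  ]
}}

```text
clock: 18.05
tool_pos: [0.5349, 0.3746, 0.1532]
eef_rot: [0.717, 0.697, -0.0, -0.0]
contact_force: [0.4, 1.0, 0.2]
opening: 1.001
finger_force: 0.0
```

Emit:
{"api": "step_arm", "payload": {
  "motion": [
    {"dx":0.3,"dy":-0.05,"dz":-0.2,"wx":0,"wy":0,"wz":0,"claw":88},
    {"dx":0.6,"dy":-0.11,"dz":-0.25,"wx":0,"wy":0,"wz":0,"claw":88},
    {"dx":0.98,"dy":-0.1715,"dz":-0.25,"wx":0,"wy":0,"wz":0,"claw":88},
    {"dx":0.98,"dy":-0.1715,"dz":-0.25,"wx":0,"wy":0,"wz":0,"claw":88},
    {"dx":0.98,"dy":-0.1715,"dz":-0.25,"wx":0,"wy":0,"wz":0,"claw":88},
    {"dx":0.98,"dy":-0.1715,"dz":-0.25,"wx":0,"wy":0,"wz":0,"claw":88},
    {"dx":0.98,"dy":-0.1715,"dz":-0.25,"wx":0,"wy":0,"wz":0,"claw":88}
  ]
}}

```text
clock: 18.75
tool_pos: [0.525, 0.4499, 0.1738]
eef_rot: [0.718, 0.696, -0.0, 0.001]
contact_force: [0.2, -0.1, 0.2]
opening: 0.998
finger_force: 0.0
```

```bash
python3 - <<'E'
from h import *
snap('wrist','w8');snap('top','t8');s=get_state();print(s['tool_pos'],s['eef_rot'],s['opening'])
for lo,hi in ((.12,.152),(.152,.17)): blob('w8',(.5235,.4515),.06,lo,hi)
blob('t8',(.474,-.017),.04,.075,.1)
p,W,d=pts('t8'); m=(d>0)&(abs(W[...,2]-.155)<.01)&(np.hypot(W[...,0]-.589,W[...,1]+.02)<.07)
print(cv2.minAreaRect((W[m][:,:2]*1000).astype(np.float32)),W[m][:,2].mean())
E
```

```text
[0.52477642 0.45053923 0.17400763] [ 7.17700209e-01  6.96352127e-01 -1.90995849e-04  2.95944337e-04] 1.000264031978991
w8 2624 mean [0.5242 0.4568 0.1434] 1-99% [[0.5017, 0.4319, 0.1308], [0.5461, 0.4761, 0.1497]] ((523.835693359375, 452.14617919921875), 25.071325302124023)
w8 210 mean [0.5233 0.4533 0.1592] 1-99% [[0.5179, 0.4477, 0.1551], [0.5287, 0.458, 0.1614]] ((523.2512817382812, 452.54718017578125), 5.827548503875732)
t8 137 mean [ 0.47   -0.016   0.0867] 1-99% [[0.4511, -0.0345, 0.0798], [0.4884, 0.0027, 0.092]] ((470.8601379394531, -16.5357723236084), 20.645200729370117)
((589.77099609375, -21.42544937133789), (84.6457290649414, 45.72700881958008), 88.55406951904297) 0.15387464478495105
```

View pics/w8.png

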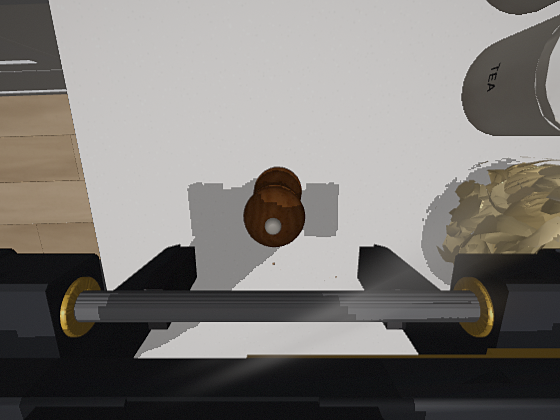

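The wrist view shows the mill head at (274,217) centred between the open fingers. I'll lower and grip the head.

Emit:
{"api": "step_arm", "payload": {
  "motion": [
    {"dx":0.02,"dy":-0.015,"dz":0.2,"wx":0,"wy":0,"wz":0,"claw":88},
    {"dx":0.02,"dy":-0.015,"dz":0.45,"wx":0,"wy":0,"wz":0,"claw":88},
    {"dx":0.02,"dy":-0.015,"dz":0.7,"wx":0,"wy":0,"wz":0,"claw":88}
  ]
}}

```text
clock: 19.15
tool_pos: [0.5235, 0.4531, 0.1178]
eef_rot: [0.717, 0.697, 0.0, 0.0]
contact_force: [-0.4, -0.3, -0.2]
opening: 0.999
finger_force: 0.0
```

Emit:
{"api": "step_arm", "payload": {
  "force": 25,
  "motion": [
    {"dx":0,"dy":0,"dz":0.25,"wx":0,"wy":0,"wz":0,"claw":88},
    {"dx":0,"dy":0,"dz":0.53,"wx":0,"wy":0,"wz":0,"claw":88},
    {"dx":0,"dy":0,"dz":0.53,"wx":0,"wy":0,"wz":0,"claw":65},
    {"dx":0,"dy":0,"dz":0.53,"wx":0,"wy":0,"wz":0,"claw":57},
    {"dx":0,"dy":0,"dz":0.53,"wx":0,"wy":0,"wz":0,"claw":51},
    {"dx":0,"dy":0,"dz":0.53,"wx":0,"wy":0,"wz":0,"claw":40},
    {"dx":0,"dy":0,"dz":0.53,"wx":0,"wy":0,"wz":0,"claw":40},
    {"dx":0,"dy":0,"dz":0.53,"wx":0,"wy":0,"wz":0,"claw":40}
  ]
}}

```text
clock: 19.95
tool_pos: [0.5236, 0.454, 0.0766]
eef_rot: [0.717, 0.697, 0.001, 0.0]
contact_force: [-0.2, -0.3, 3.1]
opening: 0.529
finger_force: 24.9
```

Emit:
{"api": "step_arm", "payload": {
  "motion": [
    {"dx":0,"dy":0,"dz":0,"wx":0,"wy":0,"wz":0,"claw":40},
    {"dx":0,"dy":0,"dz":0,"wx":0,"wy":0,"wz":0,"claw":40},
    {"dx":0,"dy":0,"dz":-0.08,"wx":0,"wy":0,"wz":0,"claw":40},
    {"dx":0,"dy":0,"dz":-0.2,"wx":0,"wy":0,"wz":0,"claw":40},
    {"dx":0,"dy":0,"dz":-0.45,"wx":0,"wy":0,"wz":0,"claw":40},
    {"dx":0,"dy":0,"dz":-0.7,"wx":0,"wy":0,"wz":0,"claw":40},
    {"dx":0,"dy":0,"dz":-0.8,"wx":0,"wy":0,"wz":0,"claw":40},
    {"dx":0,"dy":0,"dz":-0.8,"wx":0,"wy":0,"wz":0,"claw":40}
  ]
}}

```text
clock: 20.75
tool_pos: [0.5236, 0.454, 0.1409]
eef_rot: [0.717, 0.697, 0.001, 0.0]
contact_force: [-0.7, 0.4, -2.5]
opening: 0.529
finger_force: 24.9
```

Emit:
{"api": "step_arm", "payload": {
  "motion": [
    {"dx":-0.2,"dy":-0.02,"dz":-0.2,"wx":0,"wy":0,"wz":0,"claw":40},
    {"dx":-0.45,"dy":-0.05,"dz":-0.4,"wx":0,"wy":0,"wz":0,"claw":40},
    {"dx":-0.7,"dy":-0.08,"dz":-0.55,"wx":0,"wy":0,"wz":0,"claw":40},
    {"dx":-0.922,"dy":-0.1,"dz":-0.55,"wx":0,"wy":0,"wz":0,"claw":40}
  ]
}}

```text
clock: 21.15
tool_pos: [0.5132, 0.3791, 0.1842]
eef_rot: [0.717, 0.697, 0.001, 0.0]
contact_force: [-0.1, -0.6, -2.5]
opening: 0.531
finger_force: 25.0
```

Emit:
{"api": "step_arm", "payload": {
  "motion": [
    {"dx":-0.31,"dy":-0.03,"dz":0,"wx":0,"wy":0,"wz":0,"claw":40},
    {"dx":-0.62,"dy":-0.06,"dz":0,"wx":0,"wy":0,"wz":0,"claw":40},
    {"dx":-0.922,"dy":-0.1,"dz":0,"wx":0,"wy":0,"wz":0,"claw":40}
  ]
}}

```text
clock: 21.45
tool_pos: [0.5019, 0.3049, 0.1825]
eef_rot: [0.717, 0.697, -0.001, -0.0]
contact_force: [0.7, 0.3, -1.8]
opening: 0.53
finger_force: 25.0
```

Emit:
{"api": "step_arm", "payload": {
  "motion": [
    {"dx":-0.31,"dy":-0.03,"dz":0,"wx":0,"wy":0,"wz":0,"claw":40},
    {"dx":-0.62,"dy":-0.06,"dz":0,"wx":0,"wy":0,"wz":0,"claw":40},
    {"dx":-0.922,"dy":-0.1,"dz":0,"wx":0,"wy":0,"wz":0,"claw":40}
  ]
}}

```text
clock: 21.75
tool_pos: [0.4918, 0.2315, 0.1826]
eef_rot: [0.717, 0.697, -0.001, -0.0]
contact_force: [0.4, 1.0, -1.7]
opening: 0.534
finger_force: 25.0
```

Emit:
{"api": "step_arm", "payload": {
  "motion": [
    {"dx":-0.31,"dy":-0.03,"dz":0,"wx":0,"wy":0,"wz":0,"claw":40},
    {"dx":-0.62,"dy":-0.06,"dz":0,"wx":0,"wy":0,"wz":0,"claw":40},
    {"dx":-0.922,"dy":-0.1,"dz":0,"wx":0,"wy":0,"wz":0,"claw":40},
    {"dx":-0.922,"dy":-0.1,"dz":0,"wx":0,"wy":0,"wz":0,"claw":40}
  ]
}}

```text
clock: 22.15
tool_pos: [0.4811, 0.1545, 0.1827]
eef_rot: [0.719, 0.695, -0.003, 0.0]
contact_force: [-0.7, -2.1, -2.3]
opening: 0.528
finger_force: 25.0
```

Emit:
{"api": "step_arm", "payload": {
  "motion": [
    {"dx":-0.31,"dy":0,"dz":0,"wx":0,"wy":0,"wz":0,"claw":40},
    {"dx":-0.62,"dy":0,"dz":0,"wx":0,"wy":0,"wz":0,"claw":40},
    {"dx":-0.922,"dy":0,"dz":0,"wx":0,"wy":0,"wz":0,"claw":40}
  ]
}}

```text
clock: 22.45
tool_pos: [0.4802, 0.0858, 0.183]
eef_rot: [0.717, 0.697, -0.0, -0.0]
contact_force: [0.3, -0.3, -2.5]
opening: 0.534
finger_force: 25.0
```

Emit:
{"api": "step_arm", "payload": {
  "motion": [
    {"dx":-0.31,"dy":0,"dz":0,"wx":0,"wy":0,"wz":0,"claw":40},
    {"dx":-0.62,"dy":0,"dz":0,"wx":0,"wy":0,"wz":0,"claw":40},
    {"dx":-0.922,"dy":0,"dz":0,"wx":0,"wy":0,"wz":0,"claw":40}
  ]
}}

```text
clock: 22.75
tool_pos: [0.4782, 0.0119, 0.183]
eef_rot: [0.717, 0.697, -0.0, -0.0]
contact_force: [0.7, -0.3, -2.2]
opening: 0.53
finger_force: 25.0
```

Emit:
{"api": "step_arm", "payload": {
  "motion": [
    {"dx":-0.31,"dy":0,"dz":0,"wx":0,"wy":0,"wz":0,"claw":40},
    {"dx":-0.62,"dy":0,"dz":0,"wx":0,"wy":0,"wz":0,"claw":40},
    {"dx":-0.922,"dy":0,"dz":0,"wx":0,"wy":0,"wz":0,"claw":40}
  ]
}}

```text
clock: 23.05
tool_pos: [0.4763, -0.0619, 0.183]
eef_rot: [0.717, 0.697, -0.0, -0.0]
contact_force: [-0.2, -0.2, -1.8]
opening: 0.531
finger_force: 25.0
```

Emit:
{"api": "step_arm", "payload": {
  "motion": [
    {"dx":-0.31,"dy":0,"dz":0,"wx":0,"wy":0,"wz":0,"claw":40},
    {"dx":-0.62,"dy":0,"dz":0,"wx":0,"wy":0,"wz":0,"claw":40},
    {"dx":-0.85,"dy":0,"dz":0,"wx":0,"wy":0,"wz":0,"claw":40},
    {"dx":-0.922,"dy":0,"dz":0,"wx":0,"wy":0,"wz":0,"claw":40},
    {"dx":-0.922,"dy":0,"dz":0,"wx":0,"wy":0,"wz":0,"claw":40},
    {"dx":-0.922,"dy":0,"dz":0,"wx":0,"wy":0,"wz":0,"claw":40},
    {"dx":-0.922,"dy":0,"dz":0,"wx":0,"wy":0,"wz":0,"claw":40},
    {"dx":-0.922,"dy":0,"dz":0,"wx":0,"wy":0,"wz":0,"claw":40}
  ]
}}

```text
clock: 23.85
tool_pos: [0.4744, -0.1342, 0.1835]
eef_rot: [0.716, 0.698, 0.0, -0.0]
contact_force: [-0.1, 0.2, -2.6]
opening: 0.526
finger_force: 25.0
```

```bash
python3 - <<'E'
from h import *
snap('scene','s9');s=get_state();print(s['tool_pos'],s['eef_rot'],s['opening'],s['finger_force'])
p,W,d=pts('s9'); m=(d>0)&(np.hypot(W[...,0]-.474,W[...,1]+.137)<.045)&(p[...,0].astype(int)-p[...,2]>15)
for lo in np.arange(.1,.2,.01):
    k=m&(abs(W[...,2]-lo)<.005); 
    if k.sum()>8: Q=W[k]; v,u=np.nonzero(k); print(round(lo,3),k.sum(),np.percentile(Q[:,:2],[2,98],0).round(3).tolist(),u.min(),u.max())
cv2.imwrite('pics/c9.png',cv2.resize(cv2.imread('pics/s9.png')[130:290,210:410],None,fx=3,fy=3))
E
```

```text
[ 0.47434987 -0.13445152  0.1835549 ] [ 7.16563991e-01  6.97521325e-01  1.57605680e-04 -1.52630108e-04] 0.5296292421357617 25.017050247780332
0.11 57 [[0.444, -0.163], [0.479, -0.116]] 304 325
0.12 87 [[0.446, -0.163], [0.483, -0.112]] 304 326
0.13 55 [[0.448, -0.162], [0.475, -0.126]] 306 324
0.14 71 [[0.446, -0.161], [0.478, -0.115]] 305 325
0.15 74 [[0.447, -0.161], [0.482, -0.116]] 305 325
0.16 74 [[0.448, -0.158], [0.48, -0.122]] 306 324
0.17 62 [[0.452, -0.156], [0.476, -0.12]] 307 322
0.18 51 [[0.453, -0.153], [0.482, -0.126]] 308 323
0.19 39 [[0.453, -0.156], [0.479, -0.125]] 308 323
```

View pics/c9.png

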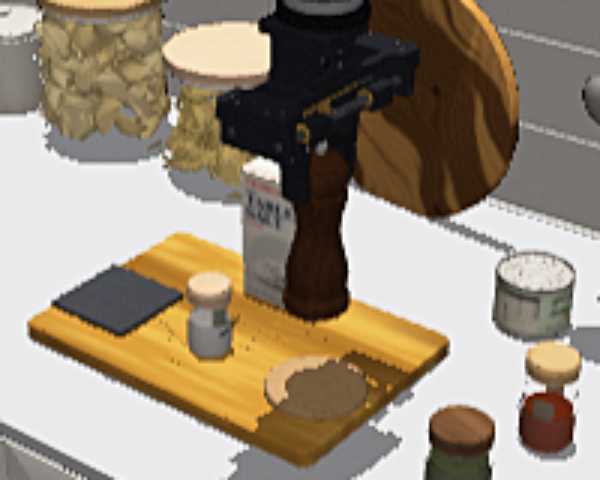

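The mill hangs upright above the round coaster; the carton and small jar are standing. I'll lower it.

Emit:
{"api": "step_arm", "payload": {
  "motion": [
    {"dx":0,"dy":0,"dz":0.2,"wx":0,"wy":0,"wz":0,"claw":40},
    {"dx":0,"dy":0,"dz":0.4,"wx":0,"wy":0,"wz":0,"claw":40},
    {"dx":0,"dy":0,"dz":0.6,"wx":0,"wy":0,"wz":0,"claw":40},
    {"dx":0,"dy":0,"dz":0.8,"wx":0,"wy":0,"wz":0,"claw":40},
    {"dx":0,"dy":0,"dz":0.9,"wx":0,"wy":0,"wz":0,"claw":40},
    {"dx":0,"dy":0,"dz":0.96,"wx":0,"wy":0,"wz":0,"claw":40},
    {"dx":0,"dy":0,"dz":1,"wx":0,"wy":0,"wz":0,"claw":40},
    {"dx":0,"dy":0,"dz":1,"wx":0,"wy":0,"wz":0,"claw":40}
  ]
}}

```text
clock: 24.7
tool_pos: [0.4744, -0.1354, 0.1036]
eef_rot: [0.717, 0.697, 0.0, 0.0]
contact_force: [-1.0, 0.3, -2.6]
opening: 0.531
finger_force: 25.0
```

Emit:
{"api": "step_arm", "payload": {
  "motion": [
    {"dx":0,"dy":0,"dz":0.012,"wx":0,"wy":0,"wz":0,"claw":40},
    {"dx":0,"dy":0,"dz":0.012,"wx":0,"wy":0,"wz":0,"claw":50},
    {"dx":0,"dy":0,"dz":0.012,"wx":0,"wy":0,"wz":0,"claw":65},
    {"dx":0,"dy":0,"dz":0.012,"wx":0,"wy":0,"wz":0,"claw":80},
    {"dx":0,"dy":0,"dz":0.012,"wx":0,"wy":0,"wz":0,"claw":80},
    {"dx":0,"dy":0,"dz":-0.25,"wx":0,"wy":0,"wz":0,"claw":80},
    {"dx":0,"dy":0,"dz":-0.65,"wx":0,"wy":0,"wz":0,"claw":88},
    {"dx":0,"dy":0,"dz":-1,"wx":0,"wy":0,"wz":0,"claw":88}
  ]
}}

```text
clock: 25.5
tool_pos: [0.474, -0.1354, 0.1846]
eef_rot: [0.717, 0.697, -0.0, -0.0]
contact_force: [0.5, 0.1, -0.7]
opening: 0.999
finger_force: 0.0
```

Emit:
{"api": "step_arm", "payload": {
  "motion": [
    {"dx":-0.4,"dy":-0.13,"dz":0,"wx":0,"wy":0,"wz":0,"claw":88},
    {"dx":-0.777,"dy":-0.26,"dz":0,"wx":0,"wy":0,"wz":0,"claw":88}
  ]
}}

```text
clock: 25.7
tool_pos: [0.4525, -0.1973, 0.1847]
eef_rot: [0.716, 0.698, 0.001, 0.001]
contact_force: [-0.2, -0.2, -0.5]
opening: 0.999
finger_force: 0.0
```

Emit:
{"api": "step_arm", "payload": {
  "motion": [
    {"dx":-0.4,"dy":-0.13,"dz":0,"wx":0,"wy":0,"wz":0,"claw":88},
    {"dx":-0.777,"dy":-0.26,"dz":0,"wx":0,"wy":0,"wz":0,"claw":88}
  ]
}}

```text
clock: 25.9
tool_pos: [0.4285, -0.2598, 0.1838]
eef_rot: [0.717, 0.697, 0.0, 0.0]
contact_force: [0.1, -0.1, 0.5]
opening: 1.003
finger_force: 0.0
```

Emit:
{"api": "step_arm", "payload": {
  "motion": [
    {"dx":-0.3,"dy":-0.1,"dz":0.2,"wx":0,"wy":0,"wz":0,"claw":88},
    {"dx":-0.6,"dy":-0.2,"dz":0.5,"wx":0,"wy":0,"wz":0,"claw":88},
    {"dx":-0.777,"dy":-0.26,"dz":0.7,"wx":0,"wy":0,"wz":0,"claw":88},
    {"dx":-0.777,"dy":-0.26,"dz":0.7,"wx":0,"wy":0,"wz":0,"claw":88},
    {"dx":-0.777,"dy":-0.26,"dz":0.7,"wx":0,"wy":0,"wz":0,"claw":88},
    {"dx":-0.777,"dy":-0.26,"dz":0.7,"wx":0,"wy":0,"wz":0,"claw":88},
    {"dx":-0.777,"dy":-0.26,"dz":0.7,"wx":0,"wy":0,"wz":0,"claw":88}
  ]
}}

```text
clock: 26.6
tool_pos: [0.4078, -0.3191, 0.1285]
eef_rot: [0.716, 0.698, 0.001, 0.001]
contact_force: [-1.1, 0.2, -0.4]
opening: 0.997
finger_force: 0.0
```

```bash
python3 - <<'E'
from h import *
snap('wrist','w10');snap('top','t10');s=get_state();print(s['tool_pos'],s['eef_rot'],s['opening'])
blob('w10',(.4065,-.32),.045,.09,.12)
blob('t10',(.472,-.137),.04,.13,.195); blob('t10',(.472,-.137),.04,.165,.195); blob('t10',(.552,-.322),.04,.07,.12)
E
```

```text
[ 0.40736055 -0.31946259  0.12826307] [7.16604746e-01 6.97479174e-01 3.21617323e-04 5.79761378e-04] 0.9979364556514785
w10 3457 mean [ 0.4066 -0.3193  0.1051] 1-99% [[0.3833, -0.3438, 0.0977], [0.4297, -0.2963, 0.1069]] ((406.6097106933594, -321.00238037109375), 25.55038833618164)
t10 202 mean [ 0.4693 -0.132   0.1689] 1-99% [[0.448, -0.1566, 0.155], [0.4922, -0.1107, 0.1867]] ((471.1775817871094, -133.5592498779297), 24.832483291625977)
t10 146 mean [ 0.4696 -0.1321  0.172 ] 1-99% [[0.4512, -0.1519, 0.1652], [0.4882, -0.1135, 0.1869]] ((470.08929443359375, -133.10110473632812), 21.4843807220459)
t10 179 mean [ 0.5515 -0.3209  0.086 ] 1-99% [[0.5306, -0.3435, 0.0734], [0.5749, -0.3002, 0.0919]] ((552.7537841796875, -322.61578369140625), 22.98177146911621)
```

Emit:
{"api": "step_arm", "payload": {
  "motion": [
    {"dx":-0.012,"dy":0,"dz":0.25,"wx":0,"wy":0,"wz":0,"claw":88},
    {"dx":-0.012,"dy":0,"dz":0.5,"wx":0,"wy":0,"wz":0,"claw":88},
    {"dx":-0.012,"dy":0,"dz":0.7,"wx":0,"wy":0,"wz":0,"claw":88}
  ]
}}

```text
clock: 27.0
tool_pos: [0.4069, -0.3206, 0.0712]
eef_rot: [0.717, 0.697, 0.0, 0.0]
contact_force: [-0.4, 1.4, 0.1]
opening: 0.999
finger_force: 0.0
```

Emit:
{"api": "step_arm", "payload": {
  "force": 25,
  "motion": [
    {"dx":0,"dy":0,"dz":0.3,"wx":0,"wy":0,"wz":0,"claw":88},
    {"dx":0,"dy":0,"dz":0.6,"wx":0,"wy":0,"wz":0,"claw":88},
    {"dx":0,"dy":0,"dz":0.62,"wx":0,"wy":0,"wz":0,"claw":65},
    {"dx":0,"dy":0,"dz":0.62,"wx":0,"wy":0,"wz":0,"claw":58},
    {"dx":0,"dy":0,"dz":0.62,"wx":0,"wy":0,"wz":0,"claw":52},
    {"dx":0,"dy":0,"dz":0.62,"wx":0,"wy":0,"wz":0,"claw":38},
    {"dx":0,"dy":0,"dz":0.62,"wx":0,"wy":0,"wz":0,"claw":38},
    {"dx":0,"dy":0,"dz":0.62,"wx":0,"wy":0,"wz":0,"claw":38}
  ]
}}

```text
clock: 27.8
tool_pos: [0.4069, -0.3214, 0.0228]
eef_rot: [0.717, 0.697, 0.0, 0.001]
contact_force: [-0.5, -0.1, 7.0]
opening: 0.568
finger_force: 24.9
```

Emit:
{"api": "step_arm", "payload": {
  "motion": [
    {"dx":0,"dy":0,"dz":0,"wx":0,"wy":0,"wz":0,"claw":38},
    {"dx":0,"dy":0,"dz":0,"wx":0,"wy":0,"wz":0,"claw":38},
    {"dx":0,"dy":0,"dz":0,"wx":0,"wy":0,"wz":0,"claw":38}
  ]
}}

```text
clock: 28.1
tool_pos: [0.4068, -0.3215, 0.0228]
eef_rot: [0.717, 0.697, 0.0, 0.001]
contact_force: [-0.2, 0.3, 6.4]
opening: 0.567
finger_force: 24.9
```

Emit:
{"api": "step_arm", "payload": {
  "motion": [
    {"dx":0,"dy":0,"dz":-0.1,"wx":0,"wy":0,"wz":0,"claw":38},
    {"dx":0,"dy":0,"dz":-0.3,"wx":0,"wy":0,"wz":0,"claw":38},
    {"dx":0,"dy":0,"dz":-0.65,"wx":0,"wy":0,"wz":0,"claw":38},
    {"dx":0,"dy":0,"dz":-1,"wx":0,"wy":0,"wz":0,"claw":38}
  ]
}}

```text
clock: 28.5
tool_pos: [0.406, -0.3206, 0.1028]
eef_rot: [0.717, 0.697, -0.0, -0.001]
contact_force: [1.3, -0.8, -0.9]
opening: 0.57
finger_force: 24.9
```

Emit:
{"api": "step_arm", "payload": {
  "motion": [
    {"dx":0.15,"dy":0.04,"dz":-0.33,"wx":0,"wy":0,"wz":0,"claw":38},
    {"dx":0.3,"dy":0.08,"dz":-0.66,"wx":0,"wy":0,"wz":0,"claw":38},
    {"dx":0.45,"dy":0.1125,"dz":-1,"wx":0,"wy":0,"wz":0,"claw":38}
  ]
}}

```text
clock: 28.8
tool_pos: [0.4162, -0.2846, 0.1833]
eef_rot: [0.717, 0.697, 0.0, -0.0]
contact_force: [0.4, -0.6, -1.2]
opening: 0.566
finger_force: 24.9
```

Emit:
{"api": "step_arm", "payload": {
  "motion": [
    {"dx":0.25,"dy":0.04,"dz":-0.25,"wx":0,"wy":0,"wz":0,"claw":38},
    {"dx":0.55,"dy":0.08,"dz":-0.5,"wx":0,"wy":0,"wz":0,"claw":38},
    {"dx":0.85,"dy":0.1125,"dz":-0.52,"wx":0,"wy":0,"wz":0,"claw":38},
    {"dx":0.85,"dy":0.1125,"dz":-0.52,"wx":0,"wy":0,"wz":0,"claw":38}
  ]
}}

```text
clock: 29.2
tool_pos: [0.4282, -0.2138, 0.2247]
eef_rot: [0.715, 0.699, 0.001, -0.0]
contact_force: [0.8, -0.5, -1.5]
opening: 0.565
finger_force: 24.9
```

Clear above everything (jar foot at about 0.20 m); moving across.

Emit:
{"api": "step_arm", "payload": {
  "motion": [
    {"dx":0.27,"dy":0.04,"dz":0,"wx":0,"wy":0,"wz":0,"claw":38},
    {"dx":0.54,"dy":0.08,"dz":0,"wx":0,"wy":0,"wz":0,"claw":38},
    {"dx":0.806,"dy":0.1125,"dz":0,"wx":0,"wy":0,"wz":0,"claw":38}
  ]
}}

```text
clock: 29.5
tool_pos: [0.4378, -0.1534, 0.2235]
eef_rot: [0.718, 0.696, -0.0, -0.0]
contact_force: [0.4, -0.2, -1.4]
opening: 0.57
finger_force: 24.9
```

Emit:
{"api": "step_arm", "payload": {
  "motion": [
    {"dx":0.27,"dy":0.04,"dz":0,"wx":0,"wy":0,"wz":0,"claw":38},
    {"dx":0.54,"dy":0.08,"dz":0,"wx":0,"wy":0,"wz":0,"claw":38},
    {"dx":0.806,"dy":0.1125,"dz":0,"wx":0,"wy":0,"wz":0,"claw":38}
  ]
}}

```text
clock: 29.8
tool_pos: [0.4487, -0.0891, 0.2235]
eef_rot: [0.717, 0.697, -0.0, -0.0]
contact_force: [0.5, -1.5, -0.6]
opening: 0.57
finger_force: 24.9
```

Emit:
{"api": "step_arm", "payload": {
  "motion": [
    {"dx":0.27,"dy":0.04,"dz":0,"wx":0,"wy":0,"wz":0,"claw":38},
    {"dx":0.54,"dy":0.08,"dz":0,"wx":0,"wy":0,"wz":0,"claw":38},
    {"dx":0.806,"dy":0.1125,"dz":0,"wx":0,"wy":0,"wz":0,"claw":38}
  ]
}}

```text
clock: 30.1
tool_pos: [0.4597, -0.0249, 0.2235]
eef_rot: [0.717, 0.697, -0.0, -0.0]
contact_force: [-0.5, -0.5, -1.2]
opening: 0.567
finger_force: 24.9
```

Emit:
{"api": "step_arm", "payload": {
  "motion": [
    {"dx":0.27,"dy":0.04,"dz":0,"wx":0,"wy":0,"wz":0,"claw":38},
    {"dx":0.54,"dy":0.08,"dz":0,"wx":0,"wy":0,"wz":0,"claw":38},
    {"dx":0.806,"dy":0.1125,"dz":0,"wx":0,"wy":0,"wz":0,"claw":38}
  ]
}}

```text
clock: 30.4
tool_pos: [0.4706, 0.0392, 0.2235]
eef_rot: [0.717, 0.697, -0.0, -0.0]
contact_force: [-0.5, 0.8, -1.9]
opening: 0.568
finger_force: 24.9
```

Emit:
{"api": "step_arm", "payload": {
  "motion": [
    {"dx":0.27,"dy":0.04,"dz":0,"wx":0,"wy":0,"wz":0,"claw":38},
    {"dx":0.54,"dy":0.08,"dz":0,"wx":0,"wy":0,"wz":0,"claw":38},
    {"dx":0.75,"dy":0.1,"dz":0,"wx":0,"wy":0,"wz":0,"claw":38},
    {"dx":0.806,"dy":0.1125,"dz":0,"wx":0,"wy":0,"wz":0,"claw":38},
    {"dx":0.806,"dy":0.1125,"dz":0,"wx":0,"wy":0,"wz":0,"claw":38},
    {"dx":0.806,"dy":0.1125,"dz":0,"wx":0,"wy":0,"wz":0,"claw":38},
    {"dx":0.806,"dy":0.1125,"dz":0,"wx":0,"wy":0,"wz":0,"claw":38}
  ]
}}

```text
clock: 31.1
tool_pos: [0.4814, 0.1019, 0.2235]
eef_rot: [0.718, 0.696, -0.0, 0.0]
contact_force: [0.7, 0.7, -0.8]
opening: 0.566
finger_force: 24.9
```

Emit:
{"api": "step_arm", "payload": {
  "motion": [
    {"dx":0,"dy":0,"dz":0.3,"wx":0,"wy":0,"wz":0,"claw":38},
    {"dx":0,"dy":0,"dz":0.65,"wx":0,"wy":0,"wz":0,"claw":38},
    {"dx":0,"dy":0,"dz":1,"wx":0,"wy":0,"wz":0,"claw":38}
  ]
}}

```text
clock: 31.4
tool_pos: [0.4821, 0.1024, 0.1431]
eef_rot: [0.718, 0.696, 0.001, 0.0]
contact_force: [-0.5, 0.5, -1.8]
opening: 0.57
finger_force: 24.9
```

Emit:
{"api": "step_arm", "payload": {
  "motion": [
    {"dx":0,"dy":0,"dz":0.3,"wx":0,"wy":0,"wz":0,"claw":38},
    {"dx":0,"dy":0,"dz":0.6,"wx":0,"wy":0,"wz":0,"claw":38},
    {"dx":0,"dy":0,"dz":0.8,"wx":0,"wy":0,"wz":0,"claw":38},
    {"dx":0,"dy":0,"dz":0.9,"wx":0,"wy":0,"wz":0,"claw":38}
  ]
}}

```text
clock: 31.8
tool_pos: [0.481, 0.1023, 0.0703]
eef_rot: [0.718, 0.697, -0.001, -0.0]
contact_force: [-0.3, -0.7, -1.6]
opening: 0.567
finger_force: 24.9
```

Emit:
{"api": "step_arm", "payload": {
  "motion": [
    {"dx":0,"dy":0,"dz":0.12,"wx":0,"wy":0,"wz":0,"claw":38},
    {"dx":0,"dy":0,"dz":0.22,"wx":0,"wy":0,"wz":0,"claw":38},
    {"dx":0,"dy":0,"dz":0.26,"wx":0,"wy":0,"wz":0,"claw":38},
    {"dx":0,"dy":0,"dz":0.28,"wx":0,"wy":0,"wz":0,"claw":38},
    {"dx":0,"dy":0,"dz":0.28,"wx":0,"wy":0,"wz":0,"claw":38}
  ]
}}

```text
clock: 32.3
tool_pos: [0.4818, 0.1035, 0.0493]
eef_rot: [0.717, 0.697, 0.0, 0.0]
contact_force: [0.4, -0.8, -0.2]
opening: 0.565
finger_force: 24.9
```

Emit:
{"api": "step_arm", "payload": {
  "motion": [
    {"dx":0,"dy":0,"dz":0,"wx":0,"wy":0,"wz":0,"claw":54},
    {"dx":0,"dy":0,"dz":0,"wx":0,"wy":0,"wz":0,"claw":66},
    {"dx":0,"dy":0,"dz":0,"wx":0,"wy":0,"wz":0,"claw":80},
    {"dx":0,"dy":0,"dz":0,"wx":0,"wy":0,"wz":0,"claw":80},
    {"dx":0,"dy":0,"dz":-0.25,"wx":0,"wy":0,"wz":0,"claw":80},
    {"dx":0,"dy":0,"dz":-0.65,"wx":0,"wy":0,"wz":0,"claw":88},
    {"dx":0,"dy":0,"dz":-1,"wx":0,"wy":0,"wz":0,"claw":88}
  ]
}}

```text
clock: 33.0
tool_pos: [0.4814, 0.1034, 0.1302]
eef_rot: [0.717, 0.697, -0.0, -0.0]
contact_force: [0.9, -0.6, -0.3]
opening: 0.998
finger_force: 0.0
```

Emit:
{"api": "step_arm", "payload": {
  "motion": [
    {"dx":0,"dy":0,"dz":-0.4,"wx":0,"wy":0,"wz":0,"claw":88},
    {"dx":0.3,"dy":0,"dz":-0.8,"wx":0,"wy":0,"wz":0,"claw":88},
    {"dx":0.7,"dy":0,"dz":-1,"wx":0,"wy":0,"wz":0,"claw":88},
    {"dx":1,"dy":0,"dz":-1,"wx":0,"wy":0,"wz":0,"claw":88}
  ]
}}

```text
clock: 33.4
tool_pos: [0.4855, 0.1859, 0.212]
eef_rot: [0.717, 0.697, 0.003, 0.001]
contact_force: [0.6, 0.6, -0.9]
opening: 0.996
finger_force: 0.0
```

Emit:
{"api": "step_arm", "payload": {
  "motion": [
    {"dx":0.5,"dy":0,"dz":0,"wx":0,"wy":0,"wz":0,"claw":88},
    {"dx":1,"dy":0,"dz":0,"wx":0,"wy":0,"wz":0,"claw":88},
    {"dx":1,"dy":0,"dz":0,"wx":0,"wy":0,"wz":0,"claw":88},
    {"dx":1,"dy":0,"dz":0,"wx":0,"wy":0,"wz":0,"claw":88},
    {"dx":1,"dy":0,"dz":0,"wx":0,"wy":0,"wz":0,"claw":88}
  ]
}}

```text
clock: 33.9
tool_pos: [0.4861, 0.2616, 0.209]
eef_rot: [0.718, 0.696, -0.001, 0.0]
contact_force: [-0.2, 0.1, 0.1]
opening: 0.996
finger_force: 0.0
```

```bash
python3 - <<'E'
from h import *
snap('top','t11');snap('scene','s11')
blob('t11',(.478,.103),.04,.1,.15);blob('t11',(.472,-.137),.04,.13,.195);blob('t11',(.474,-.017),.04,.075,.1);blob('t11',(.552,-.322),.04,.07,.12);blob('t11',(.7187,-.2216),.05,.045,.08)
p,W,d=pts('t11'); m=(d>0)&(abs(W[...,2]-.155)<.01)&(np.hypot(W[...,0]-.589,W[...,1]+.02)<.07)
print(cv2.minAreaRect((W[m][:,:2]*1000).astype(np.float32)))
cv2.imwrite('pics/c11.png',cv2.resize(cv2.imread('pics/s11.png')[130:300,200:420],None,fx=3,fy=3))
E
```

```text
t11 213 mean [0.4776 0.1041 0.13  ] 1-99% [[0.4539, 0.0803, 0.125], [0.5016, 0.1277, 0.1346]] ((477.9812927246094, 103.74952697753906), 24.7583065032959)
t11 207 mean [ 0.4696 -0.1317  0.1689] 1-99% [[0.4484, -0.1565, 0.1548], [0.4918, -0.1106, 0.1843]] ((470.720458984375, -133.23106384277344), 24.89148712158203)
t11 138 mean [ 0.47   -0.0161  0.0868] 1-99% [[0.4508, -0.0345, 0.0817], [0.4882, 0.0028, 0.0929]] ((470.76422119140625, -16.403730392456055), 20.641551971435547)
t11 179 mean [ 0.5517 -0.321   0.0859] 1-99% [[0.5306, -0.3433, 0.0746], [0.5746, -0.3002, 0.0912]] ((552.6145629882812, -322.9421081542969), 23.35122299194336)
t11 391 mean [ 0.7194 -0.2217  0.054 ] 1-99% [[0.6851, -0.2566, 0.0477], [0.754, -0.1854, 0.0607]] ((718.5008544921875, -221.35186767578125), 38.494075775146484)
((589.7884521484375, -21.251243591308594), (84.34315490722656, 46.256717681884766), 88.35547637939453)
```

View pics/c11.png

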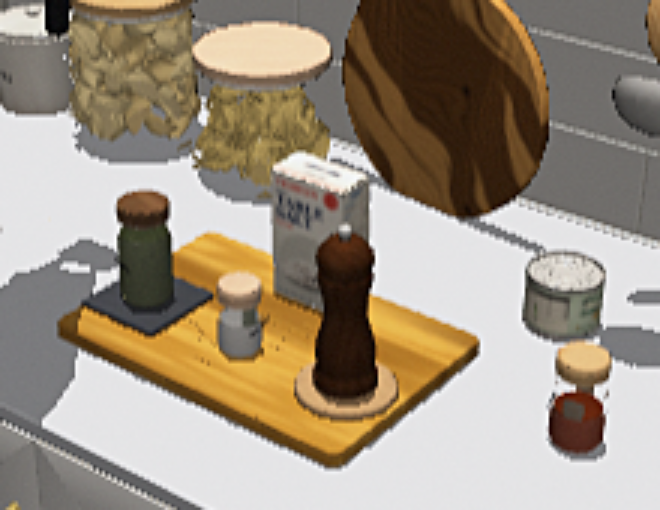

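The picture shows all four upright in place: tall jar (145,250) on the square coaster, small jar (240,315), carton behind it (320,230) and mill (345,320) on the cork. All are within about 4 mm of target, and the medium jar and tin haven't moved.

```bash
python3 -c "
from plant import workorder; print(workorder.finish_job())"
```

```text
the job is handed in; nothing more can be done
None
```

The job is handed in after about 34 s of robot time: the last pictures show all four items upright within about 4 mm of their spots and the medium jar and tin unmoved, but the hand-in gave no verdict.

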